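Change over the cups on the orbital shaker, clamp, lock and start

TASK

Change over the orbital shaker: turn its lock collar anticlockwise to the green mark, draw the clamp bar all the way back towards the console, stand the finished blue-lidded cups from its mat upright in the shallow tray, and every red- and yellow-lidded cup from the bench upright on the mat, in one row between the clamp bar and the back fence. Then nudge the stiff bar towards the fence in small taps on its orange push plate until its pointer is on the red scale mark, without running past it, and turn the collar clockwise to its red mark. When that is done, press the green start button.

Things in the scene. Friction and masses are not known exactly. Their poses are not given: they have to be found in the camera images.
- shaker: orbital shaker, white housing 300 x 430 mm, fixed; its place and turn differ from start to start. Origin on the bench under it; x points from front console to back fence (the way the bar slides to its mark), y to its left, z up. Console top 42 mm high at x -160..-100. Dark ribbed mat 56 mm high at x -21..117, y -125..175. Guide rails along x at y -136 and 186, up to 90 mm high at their front posts (x -30)
- bay_centre (a point): point on the mat (56 mm above the bench) in the middle of the cup row, 43 mm in front of the back fence's rubber face (fence 70 to 92 mm above the bench). Three cups fit well side by side along the shaker's y, 85 mm apart about it. They need only stand between bar and fence, not touching: the bar pushes them up to the fence as it comes
- clamp_bar (a joint): the bar's slide, m: 0 fully open, grows towards the fence, 0.055 at the red mark (right within 0.003), over 0.060 cups are crushed. Starts locked near the mark. Needs a push or pull of about 7 N, stays where left. Bar: low aluminium rail, black rubber face to the cups, 70 to 92 mm above the bench, 16 mm thick; face 116 mm from the fence at 0, 61 mm at the mark (cups measure 57 mm there)
- push_plate (a point): on the front face (towards the console) of the orange upright push plate in the middle of the bar, 136 mm above the bench; plate 50 mm wide (y), 10 mm thick, from 70 to 165 mm above the bench (40 mm above the lids of cups on the mat, so it can also be pinched or hooked from above), 2 mm proud of the bar. The space in front of it is free to the console
- bar_pointer (a point): tip of the black pointer at the left end of the bar, just above the scale
- red_mark (a point): the red line across the white scale on the left edge of the platform; the bar is right when the pointer stands over it (same shaker x)
- lock_collar (a joint): turn of the lock collar, rad: 0 open (white line at the green mark), grows clockwise seen from above, 1.2 the stop (white line at the red mark), locked above 1.1 (so at the start). Stiff (0.1 N m), stays where left. From about 0.9 up its pin stands in a notch of the bar's rod: it holds the bar, and it turns that far only if the bar is within 3 mm of its mark
- collar_wing (a point): on the collar's upright axis, half-way up its black grip wing: 48 mm long, 14 mm thick, 104 to 137 mm above the bench (this point 122), on a 46 mm disc with its top at 104 mm, on a grey housing 60 x 64 mm. At joint 0 the wing lies 0.6 rad (anticlockwise from above) from the shaker's x axis, at 1.2 it lies at -0.6 rad
- start_button (a joint): travel of the start button, m: 0 up, 0.006 fully down (5 N), springs back; pressed above 0.004
- start_button_top (a point): centre of the top of the green start button, 28 mm across, on the left of the console, 60 mm above the bench; press straight down
- done_tray: shallow grey-blue tray for finished cups, fixed, 210 mm (its x) by 100 mm (its y), rim 18 mm high, walls 3 mm, floor 3 mm above the bench; origin on the bench under its middle. Two cups fit side by side at x -45 and +45 mm
- cup_a_mid (a point): specimen cup with a red screw lid, half full (110 to 230 g, weight low), 69 mm high; this point is half-way up its axis (34.5 mm above its underside), z along the axis. Round, tapering: 49 mm across at the foot, 62 mm from 55 mm up (lid band 55 to 67 mm up, upright sides, good to grip). It starts upright on the bench; may be absent
- cup_b_mid (a point): specimen cup with a yellow screw lid, half full (110 to 230 g, weight low), 69 mm high; this point is half-way up its axis (34.5 mm above its underside), z along the axis. Round, tapering: 49 mm across at the foot, 62 mm from 55 mm up (lid band 55 to 67 mm up, upright sides, good to grip). It starts upright on the bench; may be absent
- cup_c_mid (a point): specimen cup with a red screw lid, half full (110 to 230 g, weight low), 69 mm high; this point is half-way up its axis (34.5 mm above its underside), z along the axis. Round, tapering: 49 mm across at the foot, 62 mm from 55 mm up (lid band 55 to 67 mm up, upright sides, good to grip). It starts upright on the bench; may be absent
- cup_e_mid (a point): specimen cup with a yellow screw lid, half full (110 to 230 g, weight low), 69 mm high; this point is half-way up its axis (34.5 mm above its underside), z along the axis. Round, tapering: 49 mm across at the foot, 62 mm from 55 mm up (lid band 55 to 67 mm up, upright sides, good to grip). It starts upright on the bench; may be absent
- blue_a_mid (a point): specimen cup with a blue screw lid, half full (110 to 230 g, weight low), 69 mm high; this point is half-way up its axis (34.5 mm above its underside), z along the axis. Round, tapering: 49 mm across at the foot, 62 mm from 55 mm up (lid band 55 to 67 mm up, upright sides, good to grip). It starts finished, upright in the shaker's clamp; may be absent
- blue_b_mid (a point): specimen cup with a blue screw lid, half full (110 to 230 g, weight low), 69 mm high; this point is half-way up its axis (34.5 mm above its underside), z along the axis. Round, tapering: 49 mm across at the foot, 62 mm from 55 mm up (lid band 55 to 67 mm up, upright sides, good to grip). It starts finished, upright in the shaker's clamp; may be absent

How it is judged:
By the outcome, as a careful person would: the job done as asked, in the order asked, and still so for the second after the job is handed in, with the robot touching nothing.
Of cup_a, cup_b, cup_c, cup_e only 2 to 3 are there at a start; the rules pass over those that are not, and their reading is None.
Of blue_a, blue_b only 1 to 2 are there at a start; the rules pass over those that are not, and their reading is None.
At some moment in a run one of cup_a, cup_b, cup_c, cup_e may be knocked a few centimetres aside while the robot is not near it.
Once in a run the grip may slacken for a moment while it holds something.
It also fails if it takes over 210 s, if anything falls off the work surface, if the arm or the gripper's body presses on something with over 40 N, if the wrist force passes 120 N, or if a joint passes its speed limit or range.

ROBOT

A 7-joint arm with a two-finger parallel gripper is mounted at the origin on a cart in front of the work surface, level with it; the furniture and walls round the work are solid. World frame = base frame: x ahead of the robot, y to its left, z up, the work surface at z = 0. Lengths are in m, angles in degrees, forces in N, time in s.
With the tool pointing down it reaches from about 0.425 to 0.875 m from the base axis. Payload 4.7 kg.
Tool frame: the origin (TCP) lies at the very end of the fingers, on their centre line; the grasp point (between the pads) lies 19 mm behind it; x points along the fingers, z is the direction in which the jaws open and shut, and the axes are right-handed (so a half turn about x gives the same grasp; the last joint's range is limited). The gripper opens to 85 mm and grips with 20 to 120 N. Pads are 22 mm wide; open, the fingers measure 114 mm over their backs; the gripper's body (76 mm by 85 mm) begins 54 mm behind the grasp point. The pads swing forward as they close: fully open they stand 13 mm farther back than shut.
Start: joints at [68.99, 18.392, -4.016, 83.108, 1.295, 78.541, -3.26], TCP at [0.242, -0.603, 0.207] pointing down, gripper open.
Joint ranges: [-163.93, 163.93], [-17.29, 119.83], [-79.2, 71.16], [3.27, 140.29], [-89.18, 269.18], [5.43, 117.66], [-154.24, 154.24]. Speed limits (degrees/s): [147.25, 147.25, 180, 180, 180, 180, 180].

INTERFACE

Orientations are given as a 3x3 rotation matrix whose columns are the frame's x, y, z axes.
In Python, from station import ctrl gives the robot as it stands.
- The arm moves only by the tool jog_arm, never from a script. Its argument "series" is a list of rows, each a list of 6 numbers: the shift along the tool's x, y, z normalised to -1 to 1, where 1 is 3 cm, then the turn, a rotation vector about the tool's x, y, z normalised to -1 to 1, where 1 is 2 rad. A call has 1 to 12 rows; each row shifts and turns the commanded pose from where the row before left it, along the tool's axes as they then stand; what a row does not reach is not made up. A row lasts 1/8 s, in which the tool goes at most 62.5 mm and 10.7 degrees, less where a joint would pass 70% of its speed; a pose out of reach is approached as far as the arm can. A call with a number of a shift or a turn outside -1 to 1 is refused whole. A call with a gripper value outside its range is refused whole. "claw" is the opening, from 0 (shut) to 1 (fully open), set as the call begins (left out, the last holds). The fingers move at their own pace and stop on an object; the grip force is fixed at half the most. Time passes only in rows, so rows that do not move let the fingers close. It gives the time, the measured TCP pose, the force and the opening at its end, in the units of the state.
- ctrl.read_state(): the state, without advancing time (a new reading comes with each control period).
- ctrl.capture(name): name is "side" or "top" or "wrist"; returns a dict with "frame" (420x560x3 uint8, red, green, blue), "fx", "fy", "cx", "cy" (pixels), "eye" and "attitude" of the camera in the world. Camera axes: x right, y down, z forward; pixel columns grow to the right and rows downward; lengths in m; the calibration is good to about 2 mm. A picture is of the moment at which its call begins. There is no depth.
- ctrl.finish_job(): hands the job in, once; it reports no verdict.
The state is a dict: "clock": time; "q": joint angles; "joint_velocities": joint speeds; "effort": joint torques, N m; "tool_pos": TCP position; "tool_rot": TCP orientation; "ft_force": force on the tool from outside, world axes, zero at the start; "ft_torque": the same for the moment, N m; "gripper_width": finger opening in m.
Only numpy, scipy, OpenCV 4.12 (cv2) and the standard library are available. Lean on these libraries where they do the work, as an engineer would, in place of code of your own. Each camera call takes 0.05 s, during which the arm holds its last target.

## Working session

There is one attempt and no reset: what is moved stays moved. The work goes in short steps, Python scripts to look and compute and a tool call to move; the robot and the scene stay as the last step left them, time stands still between calls to the robot, and variables do not carry over. Pictures are saved under pics/ and viewed, and the job is handed in when it is done.

Besides the shell and the picture viewer there is one more tool, called after "Call:" in YAML: its name, and indented under it one key for each argument. jog_arm: Moves the arm, as the interface text tells. Scaled input: -1 to 1 covers 3 cm each way for a shift and 2 rad each way for a turn. Its arguments: {"type":"object","properties":{"series":{"type":"array"},"claw":{"type":"number"}},"required":["series"]}

```bash
ls; mkdir -p pics; cat > h.py <<'E'
import numpy as np, cv2
from station import ctrl
def snap(n,f):
    c=ctrl.capture(n); cv2.imwrite(f'pics/{f}.png',c['frame'][:,:,::-1]); 
    import pickle; pickle.dump(c,open(f'pics/{f}.pkl','wb')); return c
def load(f):
    import pickle; return pickle.load(open(f'pics/{f}.pkl','rb'))
def ray(c,u,v):
    d=np.array([(u-c['cx'])/c['fx'],(v-c['cy'])/c['fy'],1.]); return np.array(c['attitude'])@d
def onz(c,u,v,z):
    d=ray(c,u,v); e=np.array(c['eye']); return e+d*(z-e[2])/d[2]
def proj(c,p):
    q=np.array(c['attitude']).T@(np.array(p)-np.array(c['eye'])); return np.array([c['cx']+c['fx']*q[0]/q[2],c['cy']+c['fy']*q[1]/q[2]])
E
python3 - <<'E'
from h import *
for n in ['side','top','wrist']:
    c=snap(n,n+'0'); print(n,c['fx'],c['cx'],c['cy'],c['eye'],np.round(c['attitude'],3).tolist())
print(ctrl.read_state())
E
```

```text
pics
side 507.5567395581387 288.509785779589 210.77610752939268 [ 1.03024052 -0.37698404  1.27750996] [[0.609, 0.701, -0.371], [0.793, -0.532, 0.296], [0.01, -0.475, -0.88]]
top 386.31636998535777 270.1851697732897 212.40935442236588 [ 0.33987632 -0.00141919  1.11020581] [[-0.026, -0.978, 0.205], [-1.0, 0.025, -0.011], [0.006, -0.205, -0.979]]
wrist 331.3241486895351 284.26987929490383 206.6917707257419 [ 0.3055897  -0.57800352  0.37286081] [[0.373, -0.892, -0.255], [-0.928, -0.359, -0.101], [-0.002, 0.274, -0.962]]
{'clock': 0.15, 'q': array([68.99025783, 18.4280681 , -4.01504097, 83.15704725,  1.29497978,
       78.54147948, -3.25911401]), 'joint_velocities': array([ 0.15189659, -0.1137376 ,  0.05159211, -0.19211409,  0.00999837,
       -0.02508564,  0.07831355]), 'effort': array([-1.83855491e-04, -4.94097555e+01, -3.82978991e-01, -3.14687240e+01,
        1.30455932e-02,  8.31874378e-03,  3.50121041e-06]), 'tool_pos': array([ 0.2413651 , -0.60306325,  0.20600448]), 'tool_rot': array([[-6.11511252e-04,  9.28359275e-01,  3.71683578e-01],
       [ 1.28519235e-03,  3.71684070e-01, -9.28358390e-01],
       [-9.99998987e-01, -9.00167102e-05, -1.42040923e-03]]), 'ft_force': array([-0.41867666,  0.33468672,  0.13531948]), 'ft_torque': array([ 0.03635725, -0.05368022, -0.07002225]), 'gripper_width': 0.08549138657638204}
```

View pics/top0.png

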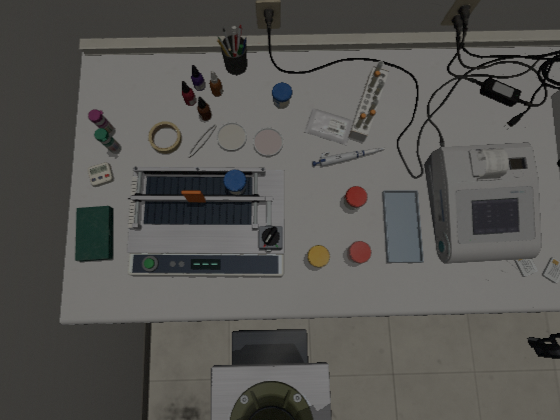

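View pics/side0.png

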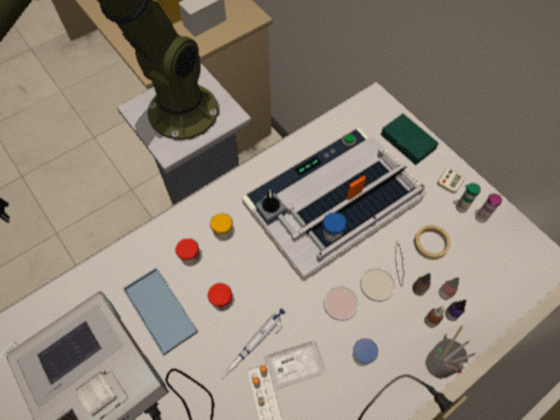

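View pics/wrist0.png

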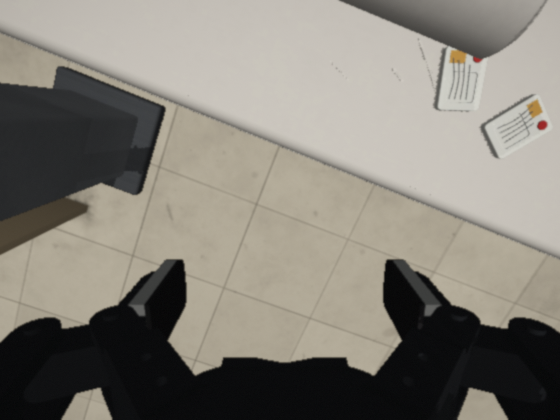

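```bash
cat > m.py <<'E'
from h import *
def masks(c):
    hsv=cv2.cvtColor(c['frame'],cv2.COLOR_RGB2HSV)
    R=lambda a,b:cv2.inRange(hsv,np.array(a),np.array(b))
    return {'red':R((0,190,90),(5,255,255))|R((173,170,90),(180,255,255)),'yel':R((18,150,120),(30,255,255)),'ora':R((6,170,90),(16,255,255)),'blue':R((105,140,60),(120,255,255)),'green':R((45,120,60),(80,255,255)),'tray':R((95,40,80),(110,130,220))}
def blobs(m,amin=60):
    n,l,s,ce=cv2.connectedComponentsWithStats(m)
    return [(ce[i].round(1).tolist(),int(s[i,4]),s[i,:4].tolist()) for i in range(1,n) if s[i,4]>=amin]
E
python3 - <<'E'
from m import *
for f in ['top0','side0']:
    c=load(f)
    for k,m in masks(c).items():
        for b in blobs(m,40):
            print(f,k,b, [onz(c,*b[0],z)[:2].round(3).tolist() for z in (0.003,.062,0.12)])
for f,box,n in [('top0',(120,155,295,285),'t0z'),('side0',(235,120,435,275),'s0z')]:
    c=load(f);x0,y0,x1,y1=box
    im=c['frame'][y0:y1,x0:x1,::-1]; cv2.imwrite(f'pics/{n}.png',cv2.resize(im,None,fx=4,fy=4,interpolation=cv2.INTER_CUBIC)[:600,:800] if n!='t0z' else cv2.resize(im,None,fx=4.5,fy=4.5,interpolation=cv2.INTER_CUBIC))
E
```

```text
top0 yel ([316.3, 253.9], 198, [309, 246, 18, 19]) [[0.447, -0.143], [0.441, -0.136], [0.436, -0.128]]
top0 ora ([190.8, 192.0], 56, [182, 191, 19, 3]) [[0.639, 0.219], [0.623, 0.207], [0.608, 0.196]]
top0 blue ([281.7, 91.0], 265, [272, 83, 20, 17]) [[0.96, -0.061], [0.927, -0.058], [0.894, -0.054]]
top0 blue ([234.3, 179.7], 349, [224, 170, 22, 20]) [[0.674, 0.09], [0.656, 0.085], [0.639, 0.08]]
top0 green ([100.4, 133.9], 101, [95, 129, 12, 12]) [[0.829, 0.497], [0.803, 0.47], [0.778, 0.444]]
top0 green ([148.4, 262.8], 71, [144, 258, 10, 10]) [[0.434, 0.336], [0.429, 0.318], [0.424, 0.3]]
side0 red ([186.8, 249.0], 339, [176, 239, 22, 21]) [[0.418, -0.243], [0.447, -0.249], [0.475, -0.255]]
side0 red ([219.6, 294.6], 395, [209, 284, 22, 22]) [[0.581, -0.244], [0.602, -0.25], [0.622, -0.256]]
side0 yel ([220.9, 223.0], 332, [211, 213, 21, 20]) [[0.408, -0.124], [0.437, -0.136], [0.466, -0.147]]
side0 ora ([355.7, 186.7], 221, [347, 176, 19, 23]) [[0.548, 0.257], [0.57, 0.228], [0.592, 0.199]]
side0 blue ([334.5, 222.6], 396, [323, 212, 24, 22]) [[0.601, 0.132], [0.621, 0.108], [0.64, 0.085]]
side0 green ([410.2, 136.0], 790, [384, 116, 53, 42]) [[0.512, 0.513], [0.536, 0.472], [0.559, 0.432]]
side0 green ([348.8, 138.1], 56, [345, 134, 8, 9]) [[0.403, 0.356], [0.432, 0.322], [0.46, 0.288]]
side0 green ([473.2, 188.4], 97, [466, 184, 14, 10]) [[0.761, 0.528], [0.774, 0.486], [0.786, 0.445]]
side0 tray ([367.6, 352.9], 137, [355, 341, 23, 22]) [[0.929, -0.036], [0.934, -0.052], [0.938, -0.068]]
```

```bash
ls pics
```

```text
s0z.png
side0.pkl
side0.png
t0z.png
top0.pkl
top0.png
wrist0.pkl
wrist0.png
```

View pics/t0z.png

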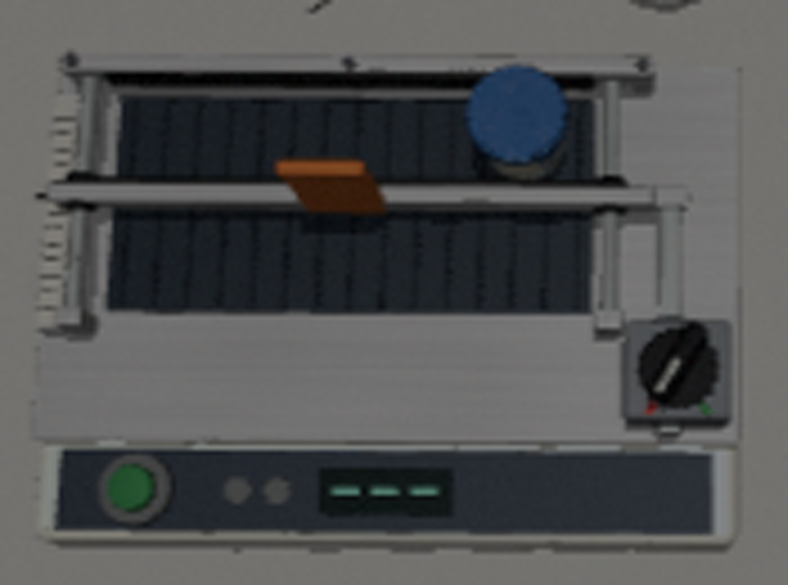

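View pics/s0z.png

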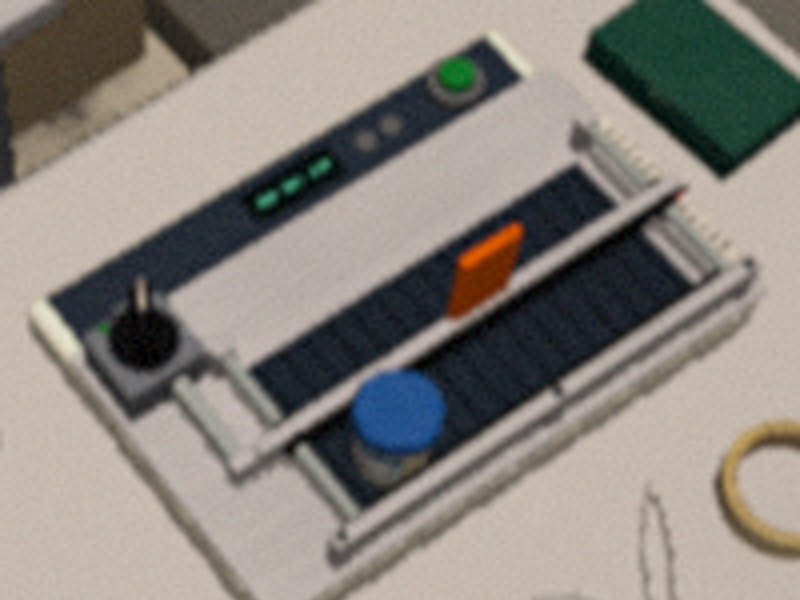

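```bash
cat >> h.py <<'E'
def tri(obs):
    A=np.zeros((3,3));b=np.zeros(3)
    for c,u,v in obs:
        d=ray(c,u,v);d/=np.linalg.norm(d);P=np.eye(3)-np.outer(d,d);A+=P;b+=P@np.array(c['eye'])
    return np.linalg.solve(A,b)
E
python3 - <<'E'
from m import *
t=load('top0');s=load('side0')
P={'fl':((70,60),(748,265)),'fr':((643,65),(338,548)),'platetop':((320,166),(490,245)),'btn':((128,487),(458,73)),'collar':((678,368),(143,337)),'pointer':((42,195),(681,190)),'railpostL':((75,325),(583,135)),'railpostR':((607,325),(232,355))}
for k,(a,b) in P.items():
    print(k,tri([(t,a[0]/4.5+120,a[1]/4.5+155),(s,b[0]/4+235,b[1]/4+120)]).round(4))
    print('  back',onz(t,a[0]/4.5+120,a[1]/4.5+155,.09).round(4),onz(s,b[0]/4+235,b[1]/4+120,.09).round(4))
hs=cv2.cvtColor(t['frame'],cv2.COLOR_RGB2HSV)
print(hs[227,403],hs[197,356],hs[252,360])
E
```

```text
fl [0.6888 0.3575 0.0889]
  back [0.6871 0.3547 0.09  ] [0.6897 0.3596 0.09  ]
fr [0.679  0.0051 0.0809]
  back [0.6753 0.0037 0.09  ] [0.6823 0.0036 0.09  ]
platetop [0.5979 0.1891 0.1627]
  back [0.6161 0.2007 0.09  ] [0.5707 0.2292 0.09  ]
btn [0.4298 0.3226 0.0567]
  back [0.4256 0.3093 0.09  ] [0.447  0.3069 0.09  ]
collar [ 0.4875 -0.0097  0.0994]
  back [ 0.4873 -0.0128  0.09  ] [ 0.4847 -0.0037  0.09  ]
pointer [0.609  0.3779 0.0669]
  back [0.6022 0.3677 0.09  ] [0.6175 0.3655 0.09  ]
railpostL [0.5287 0.3572 0.0603]
  back [0.5222 0.3444 0.09  ] [0.5416 0.3423 0.09  ]
railpostR [0.5207 0.0354 0.0713]
  back [0.5141 0.0287 0.09  ] [0.5315 0.0353 0.09  ]
[103  31 100] [  2 169 115] [  3 148 114]
```

```bash
cat >> h.py <<'E'
def plan(p,yaw=None,after=False):
    """moves: total shift in tool units (x,y,z) and turn about tool x (units)"""
    st=ctrl.read_state();R=np.array(st['tool_rot']);t=np.array(st['tool_pos'])
    y=np.degrees(np.arctan2(R[1,2],R[0,2]))
    d=R.T@(np.array(p)-t)/0.03
    out=f"t={st['clock']:.2f} tcp {t.round(4)} yaw {y:.1f} tilt {np.degrees(np.arccos(-R[2,0])):.2f} w {st['gripper_width']:.4f} F {np.round(st['ft_force'],1)}\n shift(units) {d.round(3)}"
    if yaw is not None:
        dy=(yaw-y+180)%360-180; u=-np.radians(dy)/2
        out+=f" turn dyaw {dy:.1f} -> rx {u:.3f} total ({abs(u)/.09:.1f} rows)"
        a=np.radians(yaw); z=np.array([np.cos(a),np.sin(a),0]); x=np.array([0,0,-1.]); R2=np.stack([x,np.cross(z,x),z],1)
        out+=f"\n shift after turn {(R2.T@(np.array(p)-t)/.03).round(3)}"
    print(out)
E
python3 -c "
from h import *
st=ctrl.read_state();R=np.array(st['tool_rot']);c=load('wrist0')
print((R.T@(np.array(c['eye'])-st['tool_pos'])).round(4),(R.T@c['attitude']).round(3).tolist())
print(st['q'].round(1))
plan([0.45,-0.3,0.33],-126)"
```

```text
[-0.1669  0.0689  0.0004] [[0.0, -0.274, 0.962], [0.001, -0.962, -0.274], [1.0, 0.001, 0.0]]
[69.  18.4 -4.  83.2  1.3 78.5 -3.3]
t=0.15 tcp [ 0.2414 -0.6031  0.206 ] yaw -68.2 tilt 0.08 w 0.0855 F [-0.4  0.3  0.1]
 shift(units) [-4.124 10.211 -6.799] turn dyaw -57.8 -> rx 0.505 total (5.6 rows)
 shift after turn [ -4.133  -0.312 -12.261]
```

Call:
jog_arm:
  series:
    - [-1,0.5,-0.3,0,0,0]
    - [-1,0.9,-0.6,0,0,0]
    - [-1,0.95,-0.65,0,0,0]
    - [-1,0.95,-0.65,0,0,0]
    - [0,1,-0.65,0,0,0]
    - [0,1,-0.65,0,0,0]
    - [0,1,-0.65,0,0,0]
    - [0,1,-0.65,0,0,0]
    - [0,1,-0.65,0,0,0]
    - [0,1,-0.65,0,0,0]
    - [0,0.9,-0.6,0,0,0]
    - [0,0,0,0,0,0]

```text
clock: 1.65
tool_pos: [0.4526, -0.3, 0.3267]
tool_rot: [[0.0, 0.926, 0.377], [0.001, 0.377, -0.926], [-1.0, 0.001, -0.001]]
ft_force: [-0.7, 0.8, -0.1]
gripper_width: 0.0856
```

```bash
python3 -c "
from h import *
print(ctrl.read_state()['q'].round(1))
plan([0.42,-0.05,0.33],-126)
c=snap('wrist','w1')"
```

```text
[ 48.2   4.4 -18.6  86.4   1.3  89.5 -38.2]
t=1.65 tcp [ 0.4526 -0.3     0.3267] yaw -67.8 tilt 0.06 w 0.0856 F [-0.7  0.8 -0.1]
 shift(units) [-0.102  2.136 -8.128] turn dyaw -58.2 -> rx 0.508 total (5.6 rows)
 shift after turn [-0.11  -5.778 -6.103]
```

View pics/w1.png

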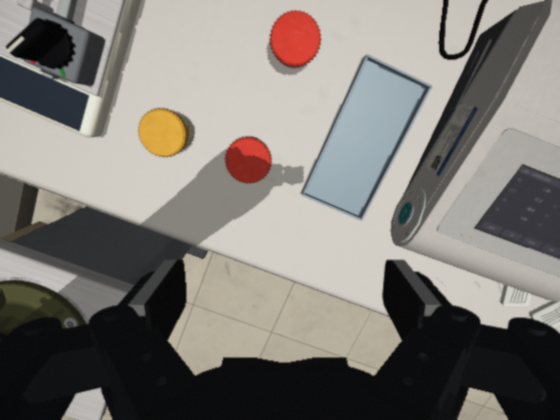

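```bash
python3 - <<'E'
from m import *
c=load('w1')
hsv=cv2.cvtColor(c['frame'],cv2.COLOR_RGB2HSV)
for k,m in masks(c).items():
    if k in('red','yel'):
        for b in blobs(m,200):
            x,y,w,h=b[2]; print(k,b,onz(c,*b[0],.066).round(4), 'wid',w*(c['eye'][2]-.066)/c['fx'])
T=[onz(c,u,v,.018) for u,v in[(367,57),(430,88),(361,216),(303,193)]]
print(np.round(T,4),np.mean(T,0))
E
```

```text
red ([293.0, 39.0], 1631, [271, 12, 47, 54]) [ 0.5971 -0.2525  0.066 ] wid 0.06068908309736762
red ([245.1, 162.2], 1060, [227, 138, 42, 43]) [ 0.44   -0.2508  0.066 ] wid 0.054232797661477455
yel ([162.2, 132.2], 1725, [139, 109, 47, 47]) [ 0.4361 -0.1408  0.066 ] wid 0.06068908309736762
[[ 0.6232 -0.349   0.018 ]
 [ 0.6206 -0.445   0.018 ]
 [ 0.4214 -0.4379  0.018 ]
 [ 0.4211 -0.3431  0.018 ]] [ 0.52154638 -0.39375444  0.018     ]
```

Call:
jog_arm:
  series:
    - [0,0.5,-1,0.09,0,0]
    - [0,0.3,-1,0.09,0,0]
    - [0,0,-1,0.09,0,0]
    - [0,-0.2,-1,0.09,0,0]
    - [0,-0.4,-1,0.09,0,0]
    - [0,-0.5,-1,0.058,0,0]
    - [0,-0.6,-0.8,0,0,0]
    - [0,0,0,0,0,0]

```text
clock: 2.7
tool_pos: [0.4549, -0.0813, 0.3271]
tool_rot: [[0.001, 0.806, -0.591], [-0.001, -0.591, -0.806], [-1.0, 0.001, 0.0]]
ft_force: [1.3, -0.3, 0.0]
gripper_width: 0.0854
```

```bash
python3 -c "
from h import *
print(ctrl.read_state()['q'].round(1))
plan([0.42,-0.05,0.33],-126)
c=snap('wrist','w2')"
```

```text
[  38.8   -6.1  -28.9   95.8   -2.9   89.6 -116.2]
t=2.70 tcp [ 0.4549 -0.0813  0.3271] yaw -126.3 tilt 0.05 w 0.0854 F [ 1.3 -0.3  0. ]
 shift(units) [-0.097 -1.555 -0.151] turn dyaw 0.3 -> rx -0.002 total (0.0 rows)
 shift after turn [-0.095 -1.554 -0.158]
```

View pics/w2.png

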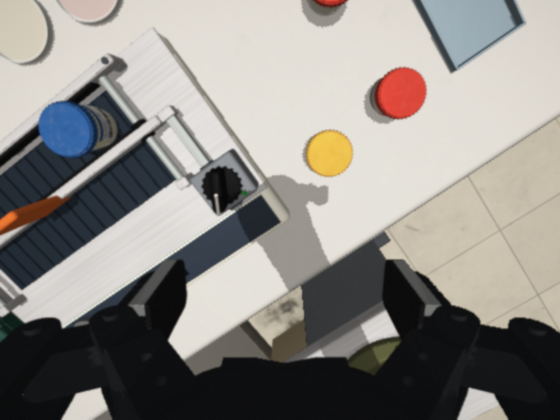

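```bash
python3 - <<'E'
from m import *
c=load('w2')
im=c['frame'][140:240,160:290,::-1]; cv2.imwrite('pics/w2z.png',cv2.resize(im,None,fx=6,fy=6,interpolation=cv2.INTER_CUBIC))
E
```

```text
(no output)
```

View pics/w2z.png

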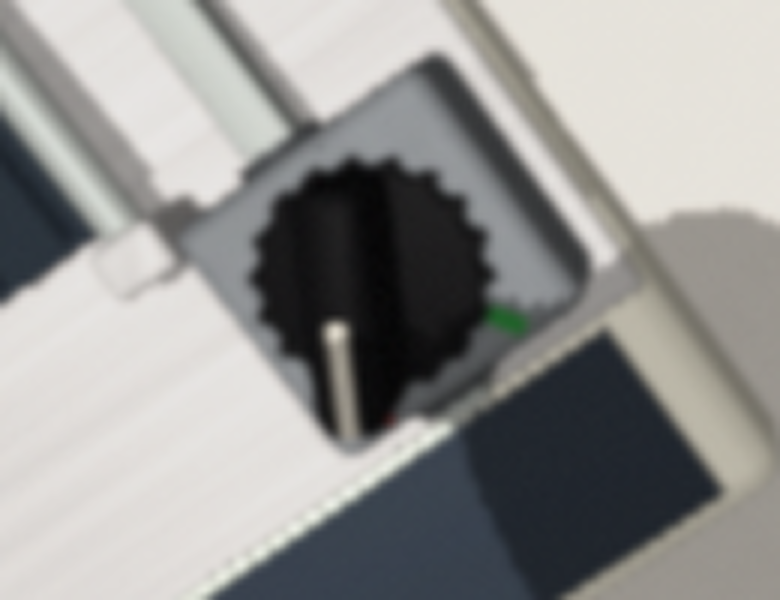

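```bash
python3 - <<'E'
from m import *
c=load('w2')
for u,v in[(222,185.3)]: print(onz(c,u,v,.102))
t=load('top0'); print(onz(t,678/4.5+120,367/4.5+155,.102), onz(load('side0'),143/4+235,337/4+120,.102))
plan([0.488,-0.0095,0.2],-125.9)
E
```

```text
[ 0.48657845 -0.01273258  0.102     ]
[ 0.48610623 -0.01265767  0.102     ] [ 0.49020203 -0.00746992  0.102     ]
t=2.75 tcp [ 0.4548 -0.0831  0.327 ] yaw -126.4 tilt 0.08 w 0.0850 F [-0.6 -0.1 -0.1]
 shift(units) [ 4.229 -0.57  -2.635] turn dyaw 0.5 -> rx -0.004 total (0.0 rows)
 shift after turn [ 4.232 -0.542 -2.636]
```

Call:
jog_arm:
  series:
    - [0.8,-0.11,-0.5,0,0,0]
    - [0.8,-0.11,-0.5,0,0,0]
    - [0.8,-0.11,-0.5,0,0,0]
    - [0.8,-0.11,-0.5,0,0,0]
    - [0.5,-0.1,-0.52,0,0,0]
    - [0,0,0,0,0,0]
  claw: 0.6

```text
clock: 3.5
tool_pos: [0.4862, -0.0129, 0.2145]
tool_rot: [[-0.003, 0.805, -0.594], [0.001, -0.594, -0.805], [-1.0, -0.003, 0.001]]
ft_force: [-1.1, -0.6, 0.8]
gripper_width: 0.0511
```

```bash
python3 - <<'E'
from m import *
c=snap('wrist','w3')
plan([0.487,-0.0115,0.110],-126)
E
```

```text
t=3.55 tcp [ 0.4866 -0.0135  0.2155] yaw -126.5 tilt 0.08 w 0.0510 F [ 0.6 -0.4  0.1]
 shift(units) [ 3.516 -0.027 -0.065] turn dyaw 0.5 -> rx -0.004 total (0.0 rows)
 shift after turn [ 3.516 -0.03  -0.062]
```

View pics/w3.png

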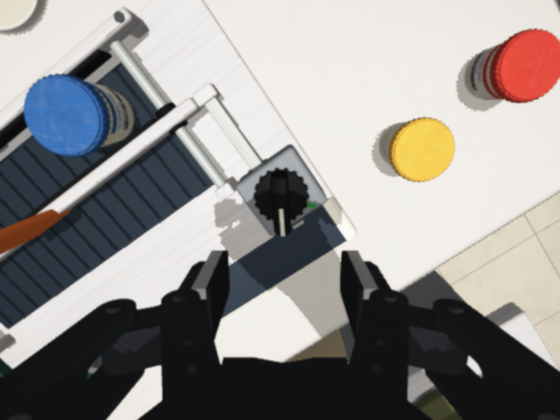

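Collar wing at (281,205), aligned with the jaws and centred between them. Descend and grip.

Call:
jog_arm:
  series:
    - [0.7,0,0,-0.005,0,0]
    - [0.8,0,0,0,0,0]
    - [0.8,0,0,0,0,0]
    - [0.7,0,0,0,0,0]
    - [0.5,0,0,0,0,0]
    - [0,0,0,0,0,0]

```text
clock: 4.3
tool_pos: [0.4864, -0.0128, 0.1104]
tool_rot: [[-0.001, 0.81, -0.586], [-0.0, -0.586, -0.81], [-1.0, -0.001, 0.001]]
ft_force: [-0.2, -0.7, -0.3]
gripper_width: 0.0512
```

Call:
jog_arm:
  series:
    - [0,0,0,0,0,0]
    - [0,0,0,0,0,0]
    - [0,0,0,0,0,0]
    - [0,0,0,0,0,0]
    - [0,0,0,0,0,0]
  claw: 0

```text
clock: 4.92
tool_pos: [0.4884, -0.0118, 0.1126]
tool_rot: [[0.003, 0.811, -0.585], [-0.001, -0.585, -0.811], [-1.0, 0.003, -0.001]]
ft_force: [0.3, 1.1, 7.1]
gripper_width: -0.0004
```

```bash
python3 - <<'E'
from m import *
c=snap('wrist','w4')
c=snap('side','s4')
im=c['frame'][120:275,180:340,::-1]; cv2.imwrite('pics/s4z.png',cv2.resize(im,None,fx=3.8,fy=3.8,interpolation=cv2.INTER_CUBIC))
E
```

```text
(no output)
```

View pics/w4.png

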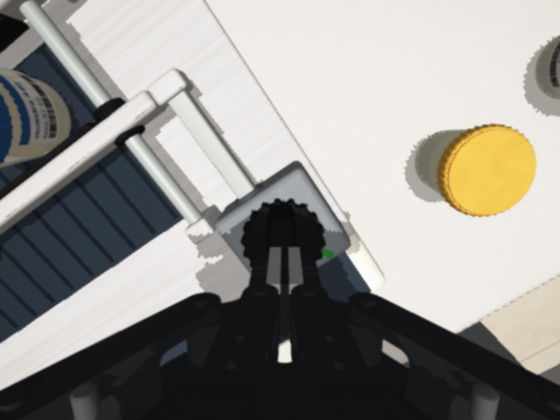

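View pics/s4z.png

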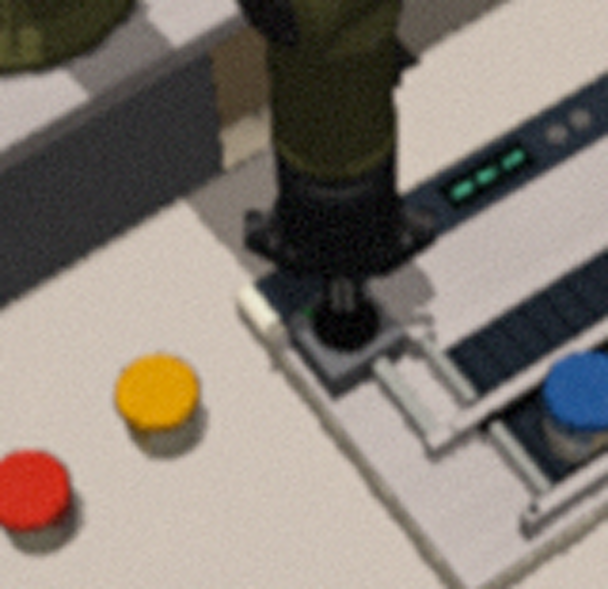

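```bash
python3 - <<'E'
from m import *
c=load('w4')
im=c['frame'][180:300,220:360,::-1]; im=cv2.convertScaleAbs(im,alpha=2.2); cv2.imwrite('pics/w4z.png',cv2.resize(im,None,fx=5,fy=5,interpolation=cv2.INTER_CUBIC))
E
```

```text
(no output)
```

View pics/w4z.png

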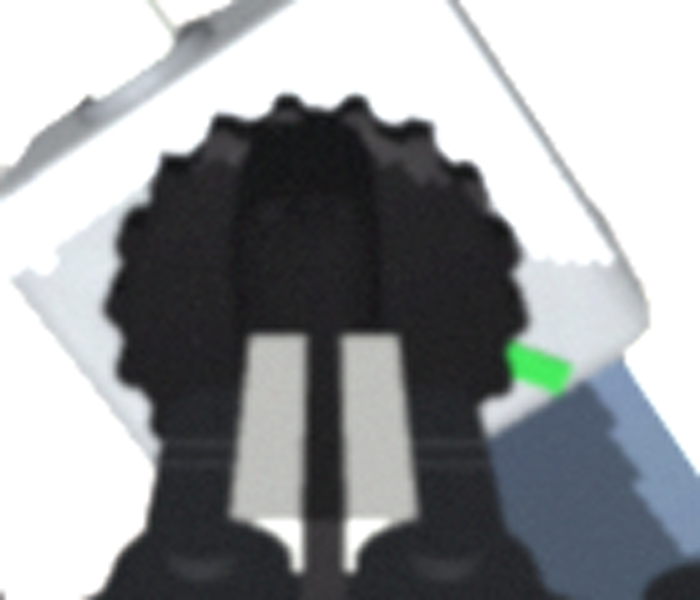

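```bash
python3 - <<'E'
from m import *
c=load('s4')
st=ctrl.read_state();t=np.array(st['tool_pos'])
for z in (.1126,.137,.104,.15,.17): print(z,(proj(c,[t[0],t[1],z])-[180,120])*3.8, (proj(c,[.487,-.012,z])-[180,120])*3.8)
im=c['frame'][185:225,245:295,::-1]; im=cv2.convertScaleAbs(im,alpha=2.5); cv2.imwrite('pics/s4y.png',cv2.resize(im,None,fx=15,fy=15,interpolation=cv2.INTER_CUBIC))
print(st['gripper_width'],st['ft_force'],st['ft_torque'])
E
```

```text
0.1126 [337.88454605 314.20837938] [336.50995753 312.94585297]
0.137 [337.01215022 296.69323965] [335.61539619 295.41626743]
0.104 [338.18537544 320.24814776] [336.81843264 318.990649  ]
0.15 [336.53559441 287.12540197] [335.12673653 285.84062285]
0.17 [335.7858471 272.0726834] [334.35795283 270.77574254]
-7.946309547001614e-05 [-0.2136114  -0.03728806  7.17410906] [ 0.08168386 -0.06955173  0.00986096]
```

View pics/s4y.png

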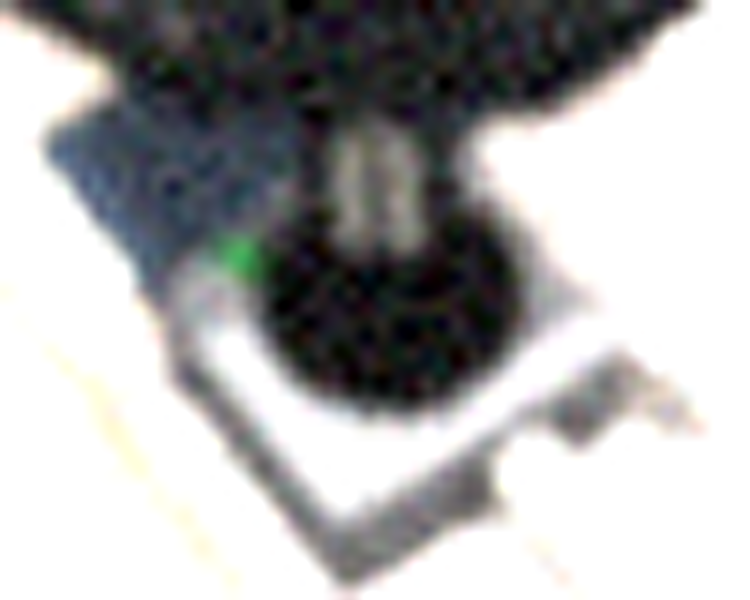

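Call:
jog_arm:
  series:
    - [0,0,0,-0.06,0,0]
    - [0,0,0,-0.06,0,0]

```text
clock: 5.28
tool_pos: [0.4883, -0.0119, 0.1126]
tool_rot: [[0.003, 0.928, -0.372], [-0.001, -0.372, -0.928], [-1.0, 0.003, -0.0]]
ft_force: [-0.1, 0.4, 6.4]
gripper_width: 0.0001
```

```bash
python3 - <<'E'
from m import *
st=ctrl.read_state()
print(st['gripper_width'],st['ft_force'],st['ft_torque'])
c=snap('wrist','w5')
im=c['frame'][180:300,220:360,::-1]; im=cv2.convertScaleAbs(im,alpha=2.2); cv2.imwrite('pics/w5z.png',cv2.resize(im,None,fx=5,fy=5,interpolation=cv2.INTER_CUBIC))
E
```

```text
0.00010507552233735087 [-0.08085929  0.43475845  6.40222942] [ 0.03957421  0.04506962 -0.02765371]
```

View pics/w5z.png

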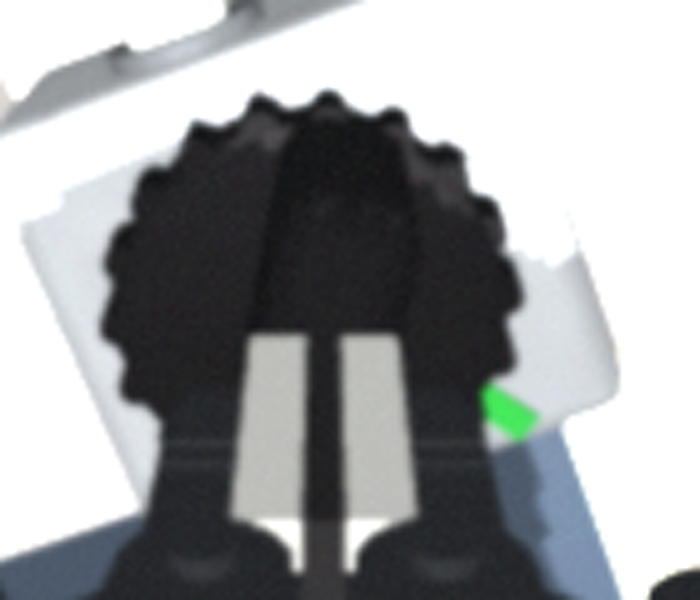

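Call:
jog_arm:
  series:
    - [-1,0,0,0.06,0,0]
    - [0,0,0,0.06,0,0]
    - [0,0,0,0,0,0]
    - [0,0,0,0,0,0]
  claw: 0.6

```text
clock: 5.82
tool_pos: [0.4865, -0.0118, 0.1405]
tool_rot: [[-0.001, 0.812, -0.584], [-0.0, -0.584, -0.812], [-1.0, -0.0, 0.001]]
ft_force: [0.5, -0.4, 0.2]
gripper_width: 0.0514
```

```bash
python3 - <<'E'
from m import *
plan([0.487,-0.0118,0.110],-126)
c=snap('wrist','w6')
im=c['frame'][150:300,180:390,::-1]; im=cv2.convertScaleAbs(im,alpha=2.2); cv2.imwrite('pics/w6z.png',cv2.resize(im,None,fx=3.8,fy=3.8,interpolation=cv2.INTER_CUBIC))
E
```

```text
t=5.83 tcp [ 0.4865 -0.0118  0.1405] yaw -125.7 tilt 0.05 w 0.0514 F [ 0.5 -0.4  0.2]
 shift(units) [ 1.017  0.014 -0.012] turn dyaw -0.3 -> rx 0.003 total (0.0 rows)
 shift after turn [ 1.017  0.014 -0.012]
```

View pics/w6z.png

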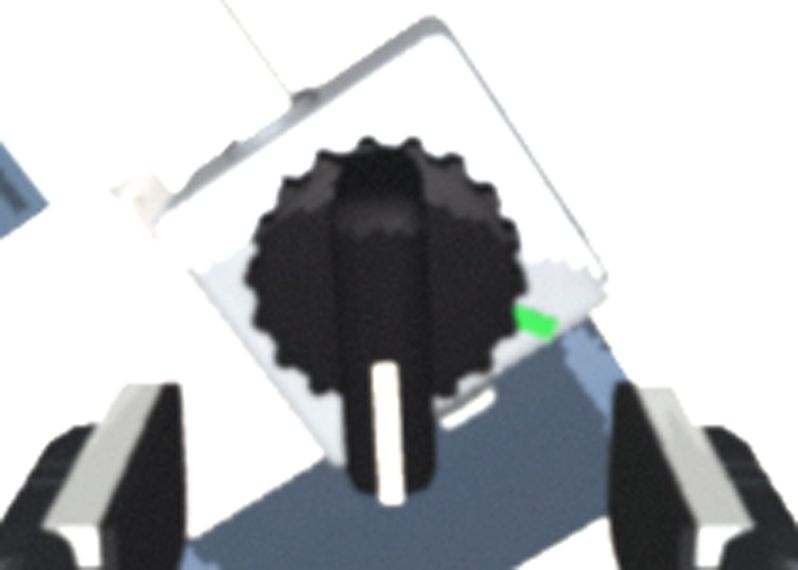

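Call:
jog_arm:
  series:
    - [0.5,0,0,0,0,0]
    - [0.5,0,0,0,0,0]
    - [0.5,0,0,0,0,0]
    - [0.25,0,0,0,0,0]
    - [0,0,0,0,0,0]

```text
clock: 6.5
tool_pos: [0.4863, -0.0116, 0.0875]
tool_rot: [[-0.002, 0.811, -0.585], [0.0, -0.585, -0.811], [-1.0, -0.001, 0.001]]
ft_force: [1.3, -0.6, -0.1]
gripper_width: 0.0512
```

Call:
jog_arm:
  series:
    - [0,0,0,0,0,0]
    - [0,0,0,0,0,0]
    - [0,0,0,0,0,0]
    - [0,0,0,0,0,0]
  claw: 0

```text
clock: 7.0
tool_pos: [0.4882, -0.0108, 0.0892]
tool_rot: [[0.003, 0.811, -0.585], [0.001, -0.585, -0.811], [-1.0, 0.002, -0.002]]
ft_force: [2.7, 3.4, 1.7]
gripper_width: 0.0127
```

Call:
jog_arm:
  series:
    - [0,0,0,-0.06,0,0]
    - [0,0,0,-0.06,0,0]
    - [0,0,0,-0.06,0,0]
    - [0,0,0,-0.06,0,0]
    - [0,0,0,-0.06,0,0]
    - [0,0,0,-0.06,0,0]
    - [0,0,0,-0.06,0,0]
    - [0,0,0,-0.06,0,0]
    - [0,0,0,-0.06,0,0]
    - [0,0,0,-0.06,0,0]
    - [0,0,0,0,0,0]

```text
clock: 8.38
tool_pos: [0.4881, -0.0096, 0.0892]
tool_rot: [[0.003, 0.839, 0.544], [0.003, 0.544, -0.839], [-1.0, 0.004, -0.001]]
ft_force: [2.7, 6.1, 3.2]
gripper_width: 0.0126
```

```bash
python3 - <<'E'
from m import *
plan([0.487,-0.0118,0.110],-57)
st=ctrl.read_state();print(st['ft_torque'],st['q'].round(1))
c=snap('wrist','w7')
im=c['frame'][150:300,180:390,::-1]; im=cv2.convertScaleAbs(im,alpha=2.2); cv2.imwrite('pics/w7z.png',cv2.resize(im,None,fx=3.8,fy=3.8,interpolation=cv2.INTER_CUBIC))
E
```

```text
t=8.38 tcp [ 0.4881 -0.0096  0.0892] yaw -57.0 tilt 0.21 w 0.0126 F [2.7 6.1 3.2]
 shift(units) [-0.693 -0.067  0.041] turn dyaw 0.0 -> rx -0.000 total (0.0 rows)
 shift after turn [-0.693 -0.07   0.042]
[ 1.2347186  -0.45943607 -0.31820439] [ 37.4   6.9 -41.1 112.7   4.9  62.  -62.9]
```

View pics/w7z.png

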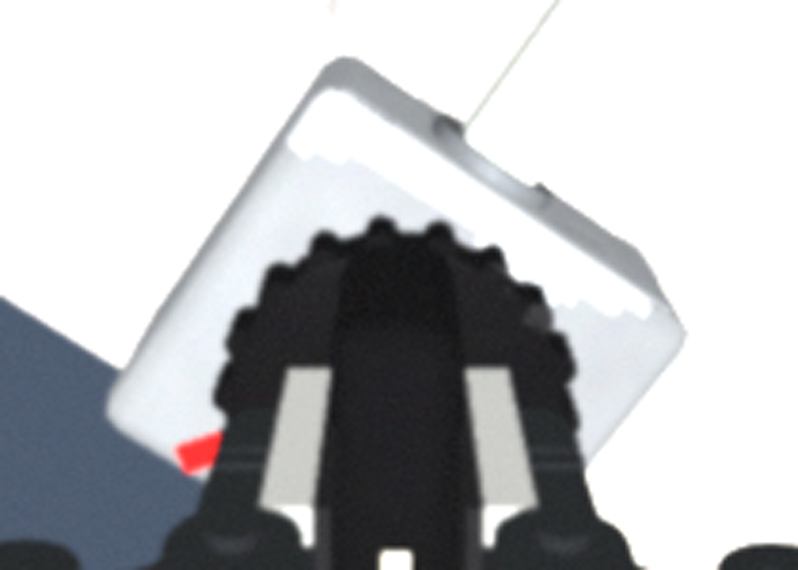

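Call:
jog_arm:
  series:
    - [0,0,0,0,0,0]
    - [0,0,0,0,0,0]
    - [-0.5,0,0,0,0,0]
    - [-1,0,0,0,0,0]
    - [-1,0,0,0,0,0]
    - [-1,0,0,0,0,0]
    - [-0.5,0,0,0,0,0]
  claw: 0.6

```text
clock: 9.3
tool_pos: [0.4877, -0.0119, 0.2107]
tool_rot: [[0.003, 0.839, 0.543], [-0.001, 0.543, -0.839], [-1.0, 0.002, 0.003]]
ft_force: [0.1, -0.1, -0.1]
gripper_width: 0.0512
```

```bash
python3 - <<'E'
from m import *
plan([0.585,0.189,0.2],-1.5)
c=snap('wrist','w8')
E
```

```text
t=9.30 tcp [ 0.4877 -0.0119  0.2107] yaw -57.1 tilt 0.18 w 0.0512 F [ 0.1 -0.1 -0.1]
 shift(units) [ 0.359  6.362 -3.861] turn dyaw 55.6 -> rx -0.485 total (5.4 rows)
 shift after turn [0.358 6.781 3.068]
```

View pics/w8.png

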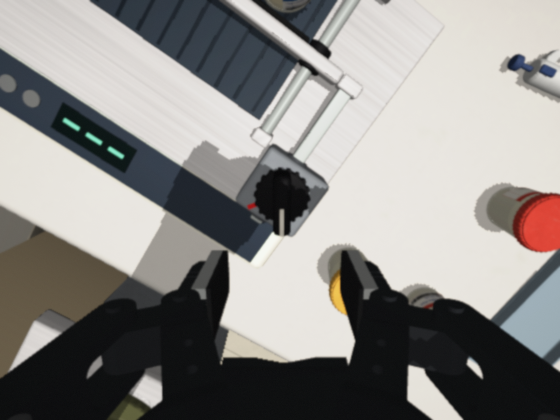

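Call:
jog_arm:
  series:
    - [-0.3,0.5,-0.5,-0.08,0,0]
    - [-0.3,0.7,-0.3,-0.08,0,0]
    - [-0.3,0.8,0.1,-0.08,0,0]
    - [0,0.9,0.3,-0.08,0,0]
    - [0,0.9,0.6,-0.08,0,0]
    - [0,0.9,0.7,-0.085,0,0]
    - [0,0.9,0.8,0,0,0]
    - [0,0,0.5,0,0,0]
    - [0,0,0,0,0,0]
  claw: 0.7

```text
clock: 10.48
tool_pos: [0.6312, 0.1329, 0.2336]
tool_rot: [[-0.003, 0.026, 1.0], [0.0, 1.0, -0.026], [-1.0, 0.0, -0.003]]
ft_force: [1.0, -0.6, 0.3]
gripper_width: 0.06
```

```bash
python3 - <<'E'
from m import *
plan([0.595,0.189,0.2],-1.5)
c=snap('wrist','w9')
E
```

```text
t=10.47 tcp [0.6312 0.1329 0.2336] yaw -1.5 tilt 0.15 w 0.0600 F [ 1.  -0.6  0.3]
 shift(units) [ 1.124  1.838 -1.252] turn dyaw -0.0 -> rx 0.000 total (0.0 rows)
 shift after turn [ 1.121  1.838 -1.256]
```

View pics/w9.png

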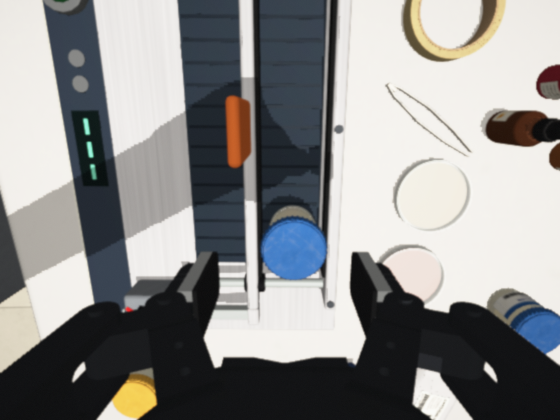

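```bash
python3 - <<'E'
from m import *
c=load('w9')
m=masks(c)['ora']; 
for b in blobs(m,60): print(b)
im=c['frame'][80:190,200:360,::-1]; cv2.imwrite('pics/w9z.png',cv2.resize(im,None,fx=5,fy=5,interpolation=cv2.INTER_CUBIC))
for u,v,z in[(235,131,.165),(227,131,.165),(242,131,.165),(338,129,.094),(331,304,.094),(293,248,.122),(236,97,.165),(234,166,.165)]: print(u,v,onz(c,u,v,z).round(4))
E
```

```text
([237.0, 130.3], 1485, [226, 96, 24, 72])
235 131 [0.5979 0.19   0.165 ]
227 131 [0.5923 0.1902 0.165 ]
242 131 [0.6028 0.1899 0.165 ]
338 129 [0.6801 0.1861 0.094 ]
331 304 [0.6762 0.0073 0.094 ]
293 248 [0.6372 0.0833 0.122 ]
236 97 [0.6001 0.2124 0.165 ]
234 166 [0.5956 0.1657 0.165 ]
```

View pics/w9z.png

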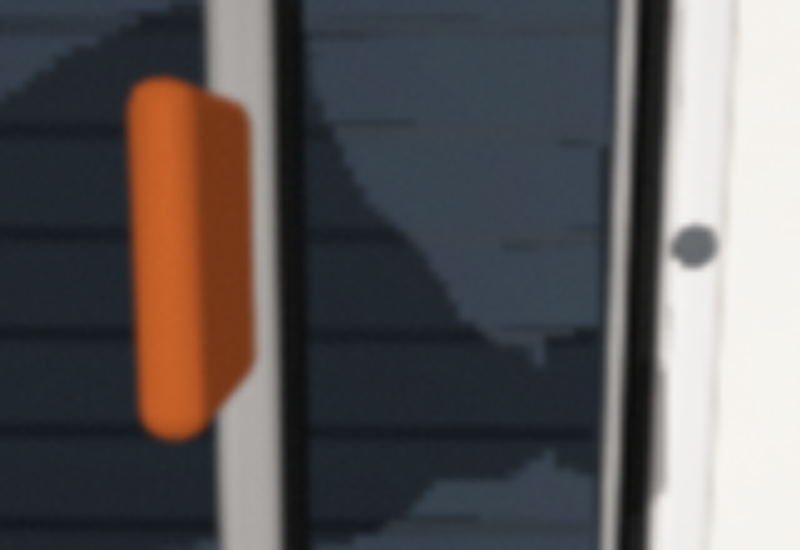

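Call:
jog_arm:
  series:
    - [0,0.7,-0.4,0,0,0]
    - [0,0.7,-0.4,0,0,0]
    - [0,0.47,-0.35,0,0,0]
    - [0,0,0,0,0,0]

```text
clock: 11.02
tool_pos: [0.5965, 0.1928, 0.236]
tool_rot: [[0.001, 0.021, 1.0], [-0.0, 1.0, -0.021], [-1.0, -0.0, 0.001]]
ft_force: [-0.1, -0.9, -0.3]
gripper_width: 0.0599
```

```bash
python3 - <<'E'
from m import *
plan([0.597,0.1895,0.1],-1.5)
c=snap('wrist','w10')
E
```

```text
t=11.03 tcp [0.5965 0.1928 0.236 ] yaw -1.2 tilt 0.05 w 0.0599 F [-0.1 -0.9 -0.3]
 shift(units) [ 4.533 -0.108  0.015] turn dyaw -0.3 -> rx 0.002 total (0.0 rows)
 shift after turn [ 4.533 -0.109  0.019]
```

View pics/w10.png

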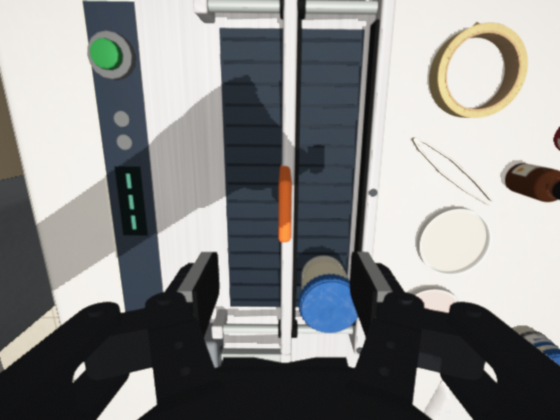

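Call:
jog_arm:
  series:
    - [0.8,-0.1,0,0,0,0]
    - [0.8,0,0,0,0,0]
    - [0.8,0,0,0,0,0]
    - [0.8,0,0,0,0,0]
    - [0.7,0,0,0,0,0]
    - [0.6,0,0,0,0,0]
    - [0,0,0,0,0,0]

```text
clock: 11.95
tool_pos: [0.5973, 0.1863, 0.0987]
tool_rot: [[-0.003, 0.026, 1.0], [-0.001, 1.0, -0.026], [-1.0, -0.001, -0.003]]
ft_force: [0.8, -0.1, 0.7]
gripper_width: 0.0598
```

Call:
jog_arm:
  series:
    - [0,0,0,0,0,0]
    - [0,0,0,0,0,0]
    - [0,0,0,0,0,0]
    - [0,0,0,0,0,0]
    - [0,0,0,0,0,0]
  claw: 0

```text
clock: 12.58
tool_pos: [0.5977, 0.1874, 0.1012]
tool_rot: [[-0.0, 0.026, 1.0], [-0.0, 1.0, -0.026], [-1.0, -0.0, -0.0]]
ft_force: [-4.1, -1.2, 4.9]
gripper_width: 0.0097
```

Call:
jog_arm:
  series:
    - [0,0,-0.2,0,0,0]
    - [0,0,-0.3,0,0,0]
    - [0,0,-0.3,0,0,0]
    - [0,0,-0.3,0,0,0]
    - [0,0,-0.3,0,0,0]
    - [0,0,-0.3,0,0,0]
    - [0,0,-0.2,0,0,0]
    - [0,0,0,0,0,0]

```text
clock: 13.58
tool_pos: [0.5431, 0.1891, 0.1012]
tool_rot: [[0.005, 0.027, 1.0], [0.002, 1.0, -0.027], [-1.0, 0.002, 0.005]]
ft_force: [3.8, 2.2, -0.1]
gripper_width: 0.0092
```

Call:
jog_arm:
  series:
    - [0,0,-0.1,0,0,0]
    - [0,0,-0.1,0,0,0]
    - [0,0,0,0,0,0]

```text
clock: 13.95
tool_pos: [0.5432, 0.1893, 0.1014]
tool_rot: [[0.016, 0.028, 0.999], [0.006, 1.0, -0.028], [-1.0, 0.006, 0.016]]
ft_force: [23.2, 4.9, -13.1]
gripper_width: 0.0093
```

Call:
jog_arm:
  series:
    - [0,0,0.2,0,0,0]
    - [0,0,0,0,0,0]

```text
clock: 14.2
tool_pos: [0.5427, 0.1892, 0.1012]
tool_rot: [[0.003, 0.026, 1.0], [0.001, 1.0, -0.026], [-1.0, 0.001, 0.003]]
ft_force: [4.1, 1.5, 4.2]
gripper_width: 0.0094
```

Call:
jog_arm:
  series:
    - [0,0,0,0,0,0]
    - [0,0,0,0,0,0]
    - [-0.5,0,0,0,0,0]
    - [-0.9,0,0,0,0,0]
    - [-0.9,0,0,0,0,0]
    - [-0.9,0,0,0,0,0]
    - [-0.9,0,0,0,0,0]
    - [0,0,0,0,0,0]
  claw: 0.7

```text
clock: 15.2
tool_pos: [0.5422, 0.1894, 0.2263]
tool_rot: [[0.005, 0.026, 1.0], [0.001, 1.0, -0.026], [-1.0, 0.001, 0.005]]
ft_force: [0.2, -0.4, 0.3]
gripper_width: 0.0599
```

```bash
python3 - <<'E'
from m import *
plan([0.637,0.083,0.25],-1.5)
c=snap('wrist','w11')
snap('top','t11')
E
```

```text
t=15.20 tcp [0.5422 0.1894 0.2263] yaw -1.5 tilt 0.28 w 0.0599 F [ 0.2 -0.4  0.3]
 shift(units) [-0.778 -3.465  3.252] turn dyaw -0.0 -> rx 0.000 total (0.0 rows)
 shift after turn [-0.791 -3.464  3.25 ]
```

View pics/w11.png

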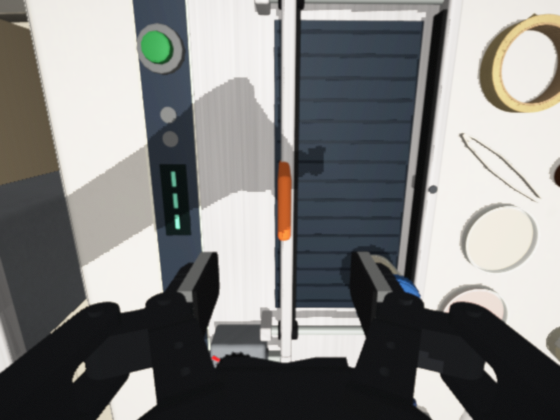

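View pics/t11.png

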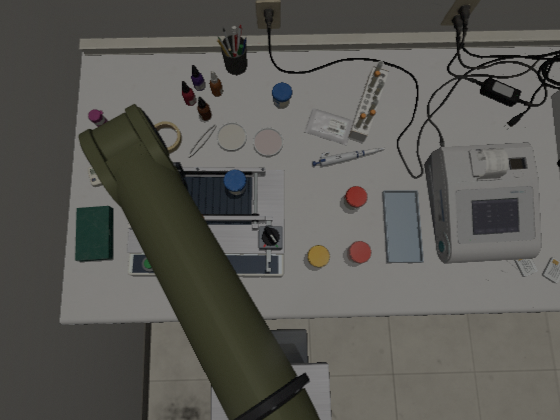

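```bash
python3 - <<'E'
from m import *
c=load('w9')
b=[b for b in blobs(masks(c)['blue'],500)];print(b)
for x in b: print(onz(c,*x[0],.123))
print('fence', onz(c,327.4,129,.092), 'bar rear edge',onz(c,261,129,.092))
c=load('w11')
im=c['frame'][120:240,260:460,::-1]; cv2.imwrite('pics/w11z.png',cv2.resize(im,None,fx=4,fy=4,interpolation=cv2.INTER_CUBIC))
plan([0.638,0.083,0.2])
E
```

```text
[([293.3, 247.7], 3177, [260, 217, 66, 62]), ([538.8, 327.9], 1489, [511, 308, 49, 46])]
[0.63743007 0.08401459 0.123     ]
[ 0.87342263 -0.00504771  0.123     ]
fence [0.67083931 0.18621004 0.092     ] bar rear edge [0.61058709 0.18770946 0.092     ]
t=15.30 tcp [0.5409 0.1885 0.2234] yaw -1.5 tilt 0.03 w 0.0598 F [ 0.1 -0.3  0.8]
 shift(units) [ 0.783 -3.431  3.326]
```

View pics/w11z.png

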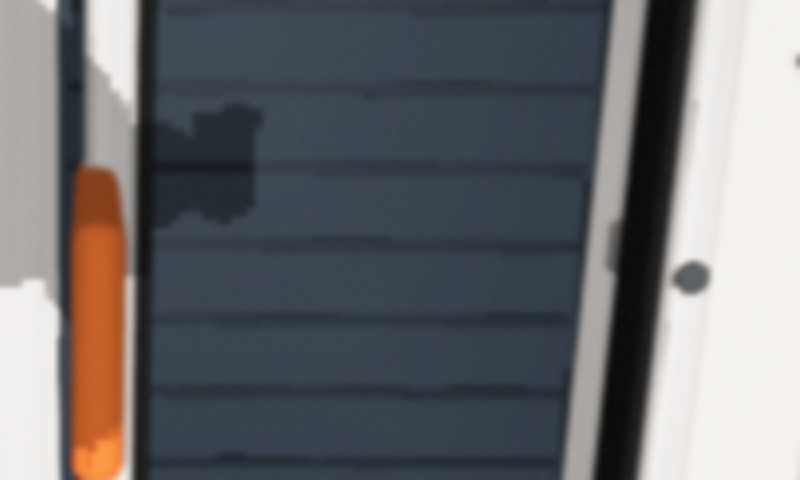

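Call:
jog_arm:
  series:
    - [0,-0.7,0.65,0,0,0]
    - [0,-0.7,0.65,0,0,0]
    - [0,-0.7,0.65,0,0,0]
    - [0,-0.7,0.65,0,0,0]
    - [0.5,-0.7,0.6,0,0,0]
    - [0.4,0,0,0,0,0]
    - [0,0,0,0,0,0]
  claw: 1

```text
clock: 16.18
tool_pos: [0.6334, 0.0814, 0.1948]
tool_rot: [[-0.003, 0.026, 1.0], [0.001, 1.0, -0.026], [-1.0, 0.001, -0.003]]
ft_force: [-0.2, 0.7, -0.7]
gripper_width: 0.0855
```

```bash
python3 - <<'E'
from m import *
plan([0.638,0.083,0.08],-1.5)
c=snap('wrist','w12')
b=[b for b in blobs(masks(c)['blue'],500)];print(b)
for x in b: print(onz(c,*x[0],.123))
E
```

```text
t=16.18 tcp [0.6334 0.0814 0.1948] yaw -1.5 tilt 0.19 w 0.0855 F [-0.2  0.7 -0.7]
 shift(units) [3.826 0.056 0.165] turn dyaw -0.0 -> rx 0.000 total (0.0 rows)
 shift after turn [3.826 0.058 0.153]
[([290.6, 204.6], 4712, [251, 167, 79, 76]), ([550.9, 310.2], 628, [539, 289, 21, 42])]
[0.63766177 0.08370127 0.123     ]
[ 0.84877241 -0.01082554  0.123     ]
```

View pics/w12.png

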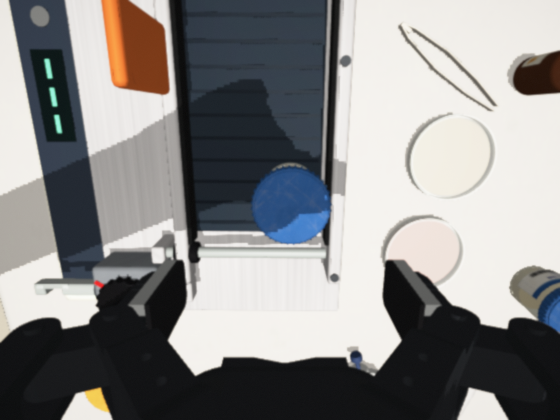

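Call:
jog_arm:
  series:
    - [0.8,0.07,0.15,0,0,0]
    - [0.8,0,0,0,0,0]
    - [0.8,0,0,0,0,0]
    - [0.8,0,0,0,0,0]
    - [0.6,0,0,0,0,0]
    - [0,0,0,0,0,0]

```text
clock: 16.98
tool_pos: [0.6379, 0.0835, 0.0815]
tool_rot: [[-0.002, 0.025, 1.0], [-0.0, 1.0, -0.025], [-1.0, -0.0, -0.002]]
ft_force: [-0.4, -0.4, -0.2]
gripper_width: 0.0856
```

Call:
jog_arm:
  series:
    - [0,0,0,0,0,0]
    - [0,0,0,0,0,0]
    - [0,0,0,0,0,0]
    - [0,0,0,0,0,0]
  claw: 0

```text
clock: 17.48
tool_pos: [0.6396, 0.0836, 0.0845]
tool_rot: [[0.002, 0.026, 1.0], [0.0, 1.0, -0.026], [-1.0, 0.0, 0.002]]
ft_force: [-2.3, -0.4, 5.8]
gripper_width: 0.0583
```

Call:
jog_arm:
  series:
    - [-0.2,0,0,0,0,0]
    - [-0.5,0,0,0,0,0]
    - [-0.7,0,0,0,0,0]
    - [-0.8,0,0,0,0,0]
    - [-0.8,0,0,0,0,0]
    - [0,0,0,0,0,0]

```text
clock: 18.23
tool_pos: [0.6406, 0.0838, 0.1757]
tool_rot: [[0.006, 0.026, 1.0], [0.001, 1.0, -0.026], [-1.0, 0.001, 0.006]]
ft_force: [-0.1, 0.0, -1.8]
gripper_width: 0.0579
```

```bash
python3 - <<'E'
from m import *
plan([0.5215,-0.394,0.17],-1.5)
c=snap('wrist','w13')
c=snap('side','s13')
im=c['frame'][120:270,260:460,::-1]; cv2.imwrite('pics/s13z.png',cv2.resize(im,None,fx=4,fy=4,interpolation=cv2.INTER_CUBIC))
E
```

```text
t=18.23 tcp [0.6406 0.0838 0.1757] yaw -1.5 tilt 0.32 w 0.0579 F [-0.1  0.  -1.8]
 shift(units) [  0.161 -16.025  -3.557] turn dyaw -0.0 -> rx 0.000 total (0.0 rows)
 shift after turn [  0.192 -16.025  -3.552]
```

View pics/w13.png

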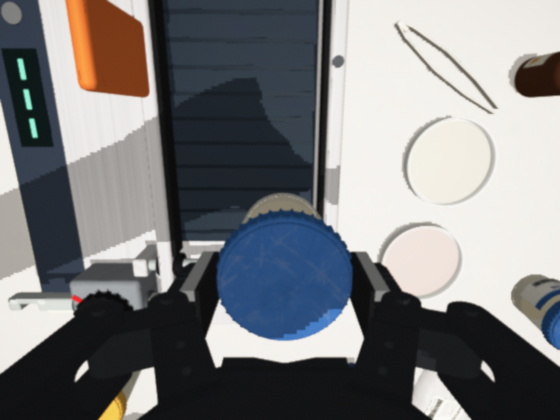

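View pics/s13z.png

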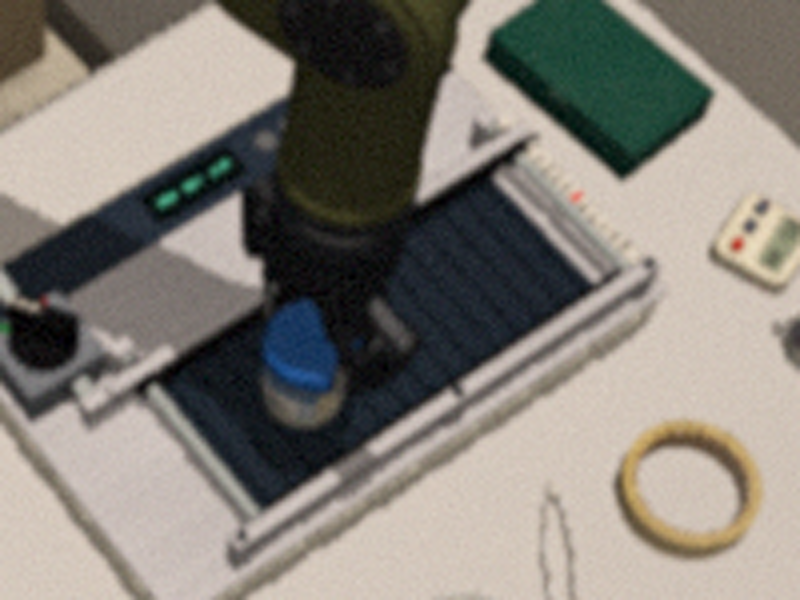

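Call:
jog_arm:
  series:
    - [0,-0.4,-0.1,0,0,0]
    - [0,-0.8,-0.2,0,0,0]
    - [0,-1,-0.2,0,0,0]
    - [0,-1,-0.2,0,0,0]
    - [0,-1,-0.2,0,0,0]
    - [0,-1,-0.2,0,0,0]
    - [0,-1,-0.2,0,0,0]
    - [0,-1,-0.2,0,0,0]
    - [0,-1,-0.2,0,0,0]
    - [0,-1,-0.2,0,0,0]
    - [0,-0.8,-0.1,0,0,0]
    - [0,0,0,0,0,0]

```text
clock: 19.82
tool_pos: [0.5691, -0.219, 0.171]
tool_rot: [[-0.003, 0.032, 0.999], [-0.001, 1.0, -0.032], [-1.0, -0.001, -0.002]]
ft_force: [-0.1, 0.6, -1.3]
gripper_width: 0.0583
```

```bash
python3 - <<'E'
from m import *
plan([0.5665,-0.395,0.17],-1.5)
c=snap('wrist','w14')
b=blobs(masks(c)['red']|masks(c)['yel'],500);print(b)
for x in b: print(onz(c,*x[0],.066))
E
```

```text
t=19.82 tcp [ 0.5691 -0.219   0.171 ] yaw -1.8 tilt 0.15 w 0.0583 F [-0.1  0.6 -1.3]
 shift(units) [ 0.036 -5.865  0.098] turn dyaw 0.3 -> rx -0.003 total (0.0 rows)
 shift after turn [ 0.033 -5.866  0.066]
[([112.7, 101.3], 4616, [75, 63, 76, 79])]
[ 0.43631765 -0.13788383  0.066     ]
```

View pics/w14.png

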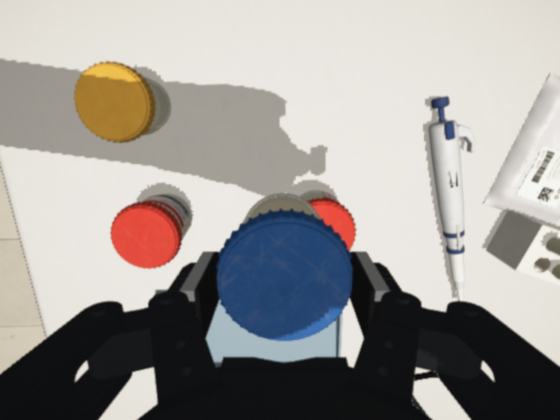

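Call:
jog_arm:
  series:
    - [0,-0.8,0,0,0,0]
    - [0,-0.9,0,0,0,0]
    - [0,-0.9,0,0,0,0]
    - [0,-0.9,0,0,0,0]
    - [0,-0.9,0,0,0,0]
    - [0,-0.8,0,0,0,0]
    - [0,-0.7,0.1,0,0,0]
    - [0,0,0,0,0,0]

```text
clock: 20.88
tool_pos: [0.5687, -0.395, 0.1717]
tool_rot: [[-0.001, 0.029, 1.0], [-0.0, 1.0, -0.029], [-1.0, -0.0, -0.001]]
ft_force: [0.3, 1.4, -2.2]
gripper_width: 0.0584
```

```bash
python3 - <<'E'
from m import *
plan([0.5665,-0.395,0.035],-1.5)
c=snap('wrist','w15')
c=snap('side','s15')
c=snap('top','t15')
m=cv2.inRange(cv2.cvtColor(load('top0')['frame'],cv2.COLOR_RGB2HSV),np.array((97,18,60)),np.array((110,80,160)))
for b in blobs(m,300): print(b,onz(load('top0'),*b[0],.01))
E
```

```text
t=20.88 tcp [ 0.5687 -0.395   0.1717] yaw -1.7 tilt 0.03 w 0.0584 F [ 0.3  1.4 -2.2]
 shift(units) [ 4.556e+00 -1.000e-03 -7.000e-02] turn dyaw 0.2 -> rx -0.002 total (0.0 rows)
 shift after turn [ 4.556e+00 -2.000e-03 -7.300e-02]
([401.5, 226.7], 2283, [383, 191, 40, 71]) [ 0.51850201 -0.39291219  0.01      ]
```

View pics/w15.png

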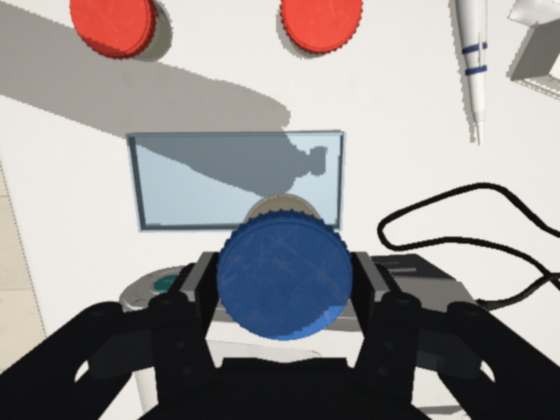

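View pics/s15.png

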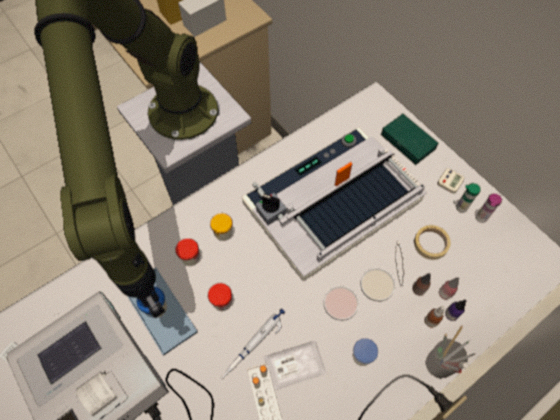

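```bash
python3 - <<'E'
from m import *
c=load('w15')
T=np.array([onz(c,u,v,.018) for u,v in[(128,133),(344,131),(340,229),(141,230)]]);print(T.round(4),T.mean(0))
E
```

```text
[[ 0.4215 -0.3408  0.018 ]
 [ 0.6259 -0.3448  0.018 ]
 [ 0.6239 -0.4428  0.018 ]
 [ 0.4195 -0.4383  0.018 ]] [ 0.52268988 -0.39169759  0.018     ]
```

Call:
jog_arm:
  series:
    - [0.8,0.1,0,0,0,0]
    - [0.9,0,0,0,0,0]
    - [0.9,0,0,0,0,0]
    - [0.9,0,0,0,0,0]
    - [0.6,0,0,0,0,0]
    - [0.3,0,0,0,0,0]
    - [0.1,0,0,0,0,0]
    - [0,0,0,0,0,0]

```text
clock: 22.02
tool_pos: [0.5701, -0.3895, 0.0381]
tool_rot: [[0.001, 0.026, 1.0], [-0.001, 1.0, -0.026], [-1.0, -0.001, 0.001]]
ft_force: [-0.5, 0.7, -1.1]
gripper_width: 0.0584
```

Call:
jog_arm:
  series:
    - [0.1,0,-0.05,0,0,0]
    - [0.1,0,0,0,0,0]
    - [0.05,0,0,0,0,0]
    - [0,0,0,0,0,0]

```text
clock: 22.52
tool_pos: [0.5681, -0.3898, 0.0315]
tool_rot: [[0.0, 0.026, 1.0], [-0.001, 1.0, -0.026], [-1.0, -0.001, 0.0]]
ft_force: [-3.6, 0.4, 4.8]
gripper_width: 0.0585
```

Call:
jog_arm:
  series:
    - [0,0,0,0,0,0]
    - [0,0,0,0,0,0]
    - [0,0,0,0,0,0]
    - [-0.3,0,0,0,0,0]
    - [-0.8,0,0,0,0,0]
    - [-0.9,0,0,0,0,0]
    - [-0.9,0.5,0,0,0,0]
    - [-0.9,1,0,0,0,0]
    - [-0.5,1,0,0,0,0]
    - [0,1,0,0,0,0]
    - [0,0,0,0,0,0]
  claw: 1

```text
clock: 23.9
tool_pos: [0.572, -0.2794, 0.1605]
tool_rot: [[0.001, 0.02, 1.0], [0.0, 1.0, -0.02], [-1.0, 0.0, 0.001]]
ft_force: [0.4, -0.2, 0.0]
gripper_width: 0.0852
```

```bash
python3 - <<'E'
from m import *
c=snap('wrist','w16')
M=masks(c)
for k in('red','yel','blue'):
  for x in blobs(M[k],500): print(k,x,onz(c,*x[0],.066).round(4))
plan([0.597,-0.2525,0.028],-1.5)
E
```

```text
red ([318.1, 168.1], 3533, [282, 131, 72, 72]) [ 0.5992 -0.2537  0.066 ]
red ([125.2, 163.9], 3250, [88, 133, 74, 71]) [ 0.4464 -0.2475  0.066 ]
yel ([89.7, 24.7], 4012, [45, 0, 86, 59]) [ 0.436  -0.1481  0.066 ]
blue ([280.8, 319.2], 3116, [249, 289, 65, 61]) [ 0.5666 -0.3911  0.066 ]
t=23.95 tcp [ 0.5714 -0.2821  0.16  ] yaw -1.3 tilt 0.06 w 0.0856 F [-0.2 -0.1 -0. ]
 shift(units) [4.399 1.008 0.829] turn dyaw -0.2 -> rx 0.002 total (0.0 rows)
 shift after turn [4.399 1.007 0.828]
```

View pics/w16.png

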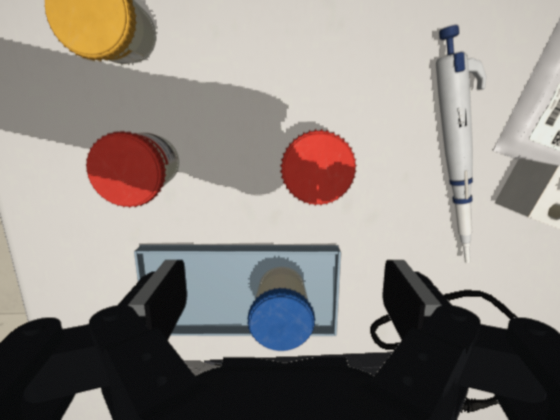

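Call:
jog_arm:
  series:
    - [0,0.5,0.5,0,0,0]
    - [0.3,0.45,0.45,0,0,0]
    - [0.9,0,0,0,0,0]
    - [0.9,0,0,0,0,0]
    - [0.9,0,0,0,0,0]
    - [0.8,0,0,0,0,0]
    - [0.6,0,0,0,0,0]
    - [0,0,0,0,0,0]

```text
clock: 24.95
tool_pos: [0.5992, -0.2554, 0.0247]
tool_rot: [[-0.003, 0.025, 1.0], [0.002, 1.0, -0.025], [-1.0, 0.002, -0.003]]
ft_force: [-0.4, 0.1, 0.5]
gripper_width: 0.0851
```

Call:
jog_arm:
  series:
    - [0,0,0,0,0,0]
    - [0,0,0,0,0,0]
    - [0,0,0,0,0,0]
    - [0,0,0,0,0,0]
  claw: 0

```text
clock: 25.45
tool_pos: [0.6012, -0.257, 0.0288]
tool_rot: [[0.003, 0.026, 1.0], [-0.002, 1.0, -0.026], [-1.0, -0.001, 0.003]]
ft_force: [-1.4, 1.2, 6.6]
gripper_width: 0.0583
```

Call:
jog_arm:
  series:
    - [-0.3,0,0,0,0,0]
    - [-0.8,0,0,0,0,0]
    - [-1,0,0,0,0,0]
    - [-1,0.2,0,0,0,0]
    - [-1,0.6,0,0,0,0]
    - [-0.8,0.9,0,0,0,0]
    - [0,1,0.1,0,0,0]
    - [0,1,0.1,0,0,0]
    - [0,1,0.1,0,0,0]
    - [0,1,0.1,0,0,0]
    - [0,1,0.1,0,0,0]
    - [0,1,0.1,0,0,0]

```text
clock: 26.95
tool_pos: [0.6235, -0.0236, 0.174]
tool_rot: [[-0.0, 0.025, 1.0], [0.0, 1.0, -0.025], [-1.0, 0.0, -0.0]]
ft_force: [0.2, -0.6, -1.3]
gripper_width: 0.0584
```

Call:
jog_arm:
  series:
    - [0,1,0.1,0,0,0]
    - [0,1,0.1,0,0,0]
    - [0,1,0.1,0,0,0]
    - [0,1,0.1,0,0,0]
    - [0,1,0.1,0,0,0]
    - [0,1,0,0,0,0]
    - [0,1,0,0,0,0]
    - [0,0.6,0,0,0,0]
    - [0,0,0,0,0,0]

```text
clock: 28.08
tool_pos: [0.6439, 0.2038, 0.1739]
tool_rot: [[-0.001, 0.022, 1.0], [0.001, 1.0, -0.022], [-1.0, 0.001, -0.001]]
ft_force: [-0.0, -0.1, -1.3]
gripper_width: 0.0587
```

```bash
python3 - <<'E'
from m import *
c=snap('wrist','w17')
plan([0.630,0.269,0.085],-1.5)
E
```

```text
t=28.12 tcp [0.6446 0.2016 0.1737] yaw -1.4 tilt 0.05 w 0.0586 F [ 0.   0.2 -1.7]
 shift(units) [ 2.957  2.236 -0.542] turn dyaw -0.1 -> rx 0.001 total (0.0 rows)
 shift after turn [ 2.958  2.233 -0.546]
```

View pics/w17.png

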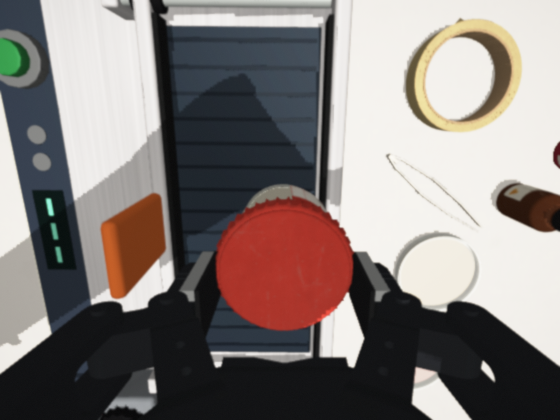

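Call:
jog_arm:
  series:
    - [0,0.6,-0.15,0,0,0]
    - [0,0.8,-0.2,0,0,0]
    - [0,0.8,-0.18,0,0,0]
    - [0.4,0,0,0,0,0]
    - [0.8,0,0,0,0,0]
    - [0.8,0,0,0,0,0]
    - [0.5,0,0,0,0,0]
    - [0.2,0,0,0,0,0]
    - [0,0,0,0,0,0]

```text
clock: 29.25
tool_pos: [0.6309, 0.2674, 0.0927]
tool_rot: [[-0.0, 0.026, 1.0], [-0.0, 1.0, -0.026], [-1.0, -0.0, -0.0]]
ft_force: [0.3, 0.4, -0.6]
gripper_width: 0.0584
```

Call:
jog_arm:
  series:
    - [0.1,0,0,0,0,0]
    - [0.05,0,0,0,0,0]
    - [0,0,0,0,0,0]

```text
clock: 29.62
tool_pos: [0.6308, 0.2679, 0.0884]
tool_rot: [[0.0, 0.026, 1.0], [-0.0, 1.0, -0.026], [-1.0, -0.0, 0.0]]
ft_force: [0.8, 0.6, -1.6]
gripper_width: 0.0583
```

Call:
jog_arm:
  series:
    - [0.1,0,0,0,0,0]
    - [0.05,0,0,0,0,0]
    - [0,0,0,0,0,0]

```text
clock: 30.0
tool_pos: [0.6309, 0.2683, 0.0849]
tool_rot: [[0.001, 0.026, 1.0], [0.0, 1.0, -0.026], [-1.0, 0.0, 0.001]]
ft_force: [-1.5, -0.3, 5.3]
gripper_width: 0.0587
```

Call:
jog_arm:
  series:
    - [0,0,0,0,0,0]
    - [0,0,0,0,0,0]
    - [0,0,0,0,0,0]
    - [-0.3,0,0,0,0,0]
    - [-0.9,0,0,0,0,0]
    - [-1,0,0,0,0,0]
    - [-1,-0.3,-0.1,0,0,0]
    - [0,-0.8,-0.3,0,0,0]
    - [0,-1,-0.35,0,0,0]
    - [0,-1,-0.35,0,0,0]
    - [0,-1,-0.35,0,0,0]
    - [0,-1,-0.35,0,0,0]
  claw: 0.9

```text
clock: 31.5
tool_pos: [0.5726, 0.1155, 0.1805]
tool_rot: [[0.001, 0.026, 1.0], [-0.0, 1.0, -0.026], [-1.0, -0.0, 0.001]]
ft_force: [0.3, -0.6, -0.3]
gripper_width: 0.0768
```

Call:
jog_arm:
  series:
    - [0,-1,-0.35,0,0,0]
    - [0,-1,-0.35,0,0,0]
    - [0,-1,-0.35,0,0,0]
    - [0,-1,-0.35,0,0,0]
    - [0,-1,-0.35,0,0,0]
    - [0,-1,-0.35,0,0,0]
    - [0,-1,-0.35,0,0,0]
    - [0,-1,-0.35,0,0,0]
    - [0,-1,-0.35,0,0,0]
    - [0,-1,-0.35,0,0,0]
    - [0,-0.7,-0.2,0,0,0]
    - [0,0,0,0,0,0]
  claw: 1

```text
clock: 33.0
tool_pos: [0.4531, -0.2032, 0.1803]
tool_rot: [[0.0, 0.029, 1.0], [-0.001, 1.0, -0.029], [-1.0, -0.001, 0.0]]
ft_force: [-0.2, -0.3, 0.5]
gripper_width: 0.0854
```

```bash
python3 - <<'E'
from m import *
c=snap('wrist','w18')
M=masks(c)
for k in('red','yel','blue'):
  for x in blobs(M[k],500): print(k,x,onz(c,*x[0],.066).round(4))
plan([0.446,-0.2475,0.025],-1.5)
print(ctrl.read_state()['q'].round(1))
snap('side','s18')
E
```

```text
red ([276.8, 242.4], 2483, [246, 215, 63, 59]) [ 0.4447 -0.2481  0.066 ]
yel ([261.4, 117.2], 3960, [227, 81, 70, 73]) [ 0.4358 -0.1378  0.066 ]
t=33.05 tcp [ 0.4537 -0.2015  0.1803] yaw -1.5 tilt 0.04 w 0.0853 F [0.5 0.5 1. ]
 shift(units) [ 5.175 -1.54  -0.219] turn dyaw 0.0 -> rx -0.000 total (0.0 rows)
 shift after turn [ 5.175 -1.54  -0.217]
[ 57.4   2.2 -37.1 105.4   1.4  72.7  18.4]
```

View pics/w18.png

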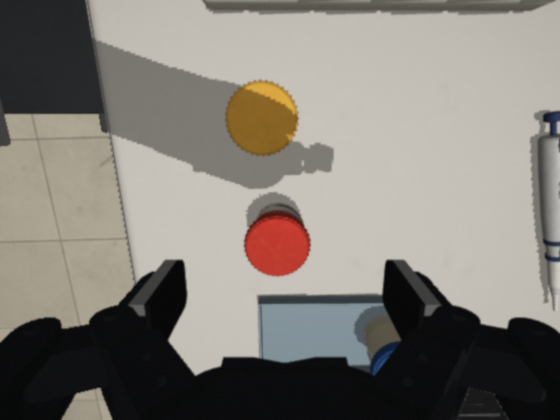

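View pics/s18.png

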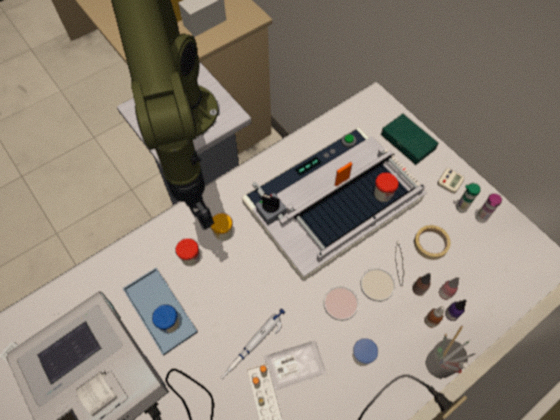

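Call:
jog_arm:
  series:
    - [0,-0.8,-0.12,0,0,0]
    - [0.5,-0.72,-0.1,0,0,0]
    - [0.9,0,0,0,0,0]
    - [1,0,0,0,0,0]
    - [1,0,0,0,0,0]
    - [0.9,0,0,0,0,0]
    - [0.6,0,0,0,0,0]
    - [0.2,0,0,0,0,0]
    - [0,0,0,0,0,0]

```text
clock: 34.22
tool_pos: [0.446, -0.247, 0.0268]
tool_rot: [[0.0, 0.026, 1.0], [0.0, 1.0, -0.026], [-1.0, 0.0, 0.0]]
ft_force: [-0.6, 0.7, 0.5]
gripper_width: 0.0855
```

Call:
jog_arm:
  series:
    - [0,0,0,0,0,0]
    - [0,0,0,0,0,0]
    - [0,0,0,0,0,0]
    - [0,0,0,0,0,0]
  claw: 0

```text
clock: 34.72
tool_pos: [0.4463, -0.2478, 0.0285]
tool_rot: [[0.001, 0.026, 1.0], [-0.002, 1.0, -0.026], [-1.0, -0.002, 0.001]]
ft_force: [-1.9, 1.2, 6.2]
gripper_width: 0.0584
```

Call:
jog_arm:
  series:
    - [-0.3,0,0,0,0,0]
    - [-0.8,0,0,0,0,0]
    - [-1,0,0.1,0,0,0]
    - [-1,0.2,0.4,0,0,0]
    - [-1,0.4,0.8,0,0,0]
    - [-0.8,0.6,0.9,0,0,0]
    - [0,0.9,0.9,0,0,0]
    - [0,1,0.9,0,0,0]
    - [0,1,0.8,0,0,0]
    - [0,1,0.6,0,0,0]
    - [0,1,0.3,0,0,0]
    - [0,1,0,0,0,0]

```text
clock: 36.22
tool_pos: [0.6225, -0.0375, 0.1738]
tool_rot: [[-0.0, 0.026, 1.0], [0.001, 1.0, -0.026], [-1.0, 0.001, -0.0]]
ft_force: [0.7, -0.8, -1.8]
gripper_width: 0.0584
```

Call:
jog_arm:
  series:
    - [0,1,0,0,0,0]
    - [0,1,0,0,0,0]
    - [0,1,0,0,0,0]
    - [0,1,0,0,0,0]
    - [0,0.8,0,0,0,0]
    - [0,0.7,0,0,0,0]
    - [0,0,0,0,0,0]

```text
clock: 37.1
tool_pos: [0.6259, 0.1287, 0.174]
tool_rot: [[-0.0, 0.022, 1.0], [0.001, 1.0, -0.022], [-1.0, 0.001, -0.0]]
ft_force: [0.7, -0.2, -1.0]
gripper_width: 0.0581
```

```bash
python3 - <<'E'
from m import *
c=snap('wrist','w19')
plan([0.628,0.184,0.085],-1.5)
E
```

```text
t=37.15 tcp [0.6263 0.1265 0.1738] yaw -1.4 tilt 0.03 w 0.0584 F [ 0.2 -0.1 -2.2]
 shift(units) [2.96  1.918 0.008] turn dyaw -0.1 -> rx 0.001 total (0.0 rows)
 shift after turn [2.961 1.916 0.005]
```

View pics/w19.png

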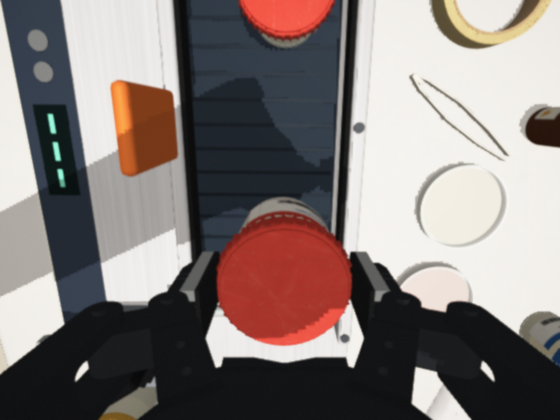

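Call:
jog_arm:
  series:
    - [0,0.6,0,0,0,0]
    - [0,0.8,0,0,0,0]
    - [0,0.58,0,0,0,0]
    - [0.5,0,0,0,0,0]
    - [0.8,0,0,0,0,0]
    - [0.8,0,0,0,0,0]
    - [0.6,0,0,0,0,0]
    - [0.15,0,0,0,0,0]
    - [0,0,0,0,0,0]

```text
clock: 38.28
tool_pos: [0.6282, 0.1854, 0.0883]
tool_rot: [[0.0, 0.026, 1.0], [-0.0, 1.0, -0.026], [-1.0, -0.0, 0.0]]
ft_force: [1.2, 0.3, -1.4]
gripper_width: 0.0583
```

Call:
jog_arm:
  series:
    - [0.08,0,0,0,0,0]
    - [0.04,0,0,0,0,0]
    - [0,0,0,0,0,0]

```text
clock: 38.65
tool_pos: [0.6282, 0.1857, 0.085]
tool_rot: [[0.0, 0.026, 1.0], [-0.0, 1.0, -0.026], [-1.0, -0.0, 0.0]]
ft_force: [-0.2, 0.2, -1.4]
gripper_width: 0.0582
```

Call:
jog_arm:
  series:
    - [0.06,0,0,0,0,0]
    - [0,0,0,0,0,0]

```text
clock: 38.9
tool_pos: [0.6283, 0.1861, 0.0846]
tool_rot: [[0.001, 0.026, 1.0], [-0.0, 1.0, -0.026], [-1.0, -0.0, 0.001]]
ft_force: [-2.3, -1.1, 5.6]
gripper_width: 0.0581
```

Call:
jog_arm:
  series:
    - [0,0,0,0,0,0]
    - [0,0,0,0,0,0]
    - [0,0,0,0,0,0]
    - [-0.3,0,0,0,0,0]
    - [-0.9,0,0,0,0,0]
    - [-1,0,0,0,0,0]
    - [-1,-0.3,-0.2,0,0,0]
    - [0,-0.8,-0.5,0,0,0]
    - [0,-1,-0.5,0,0,0]
    - [0,-1,-0.5,0,0,0]
    - [0,-1,-0.5,0,0,0]
    - [0,-1,-0.5,0,0,0]
  claw: 0.9

```text
clock: 40.4
tool_pos: [0.5427, 0.0341, 0.1796]
tool_rot: [[0.001, 0.026, 1.0], [-0.0, 1.0, -0.026], [-1.0, -0.0, 0.001]]
ft_force: [0.3, -0.5, 0.4]
gripper_width: 0.0768
```

Call:
jog_arm:
  series:
    - [0,-1,-0.5,0,0,0]
    - [0,-1,-0.5,0,0,0]
    - [0,-1,-0.5,0,0,0]
    - [0,-1,-0.5,0,0,0]
    - [0,-0.6,-0.5,0,0,0]
    - [0,0,0,0,0,0]
  claw: 1

```text
clock: 41.15
tool_pos: [0.4639, -0.1027, 0.1795]
tool_rot: [[0.0, 0.029, 1.0], [-0.002, 1.0, -0.029], [-1.0, -0.002, 0.001]]
ft_force: [0.3, 0.5, -0.5]
gripper_width: 0.085
```

```bash
python3 - <<'E'
from m import *
c=snap('wrist','w20')
M=masks(c)
for k in('red','yel'):
  for x in blobs(M[k],500): print(k,x,onz(c,*x[0],.066).round(4))
plan([0.436,-0.138,0.026],-1.5)
c=snap('side','s20')
im=c['frame'][100:290,170:450,::-1]; cv2.imwrite('pics/s20z.png',cv2.resize(im,None,fx=2.8,fy=2.8,interpolation=cv2.INTER_CUBIC))
E
```

```text
yel ([254.9, 233.3], 3066, [223, 204, 65, 60]) [ 0.4361 -0.1381  0.066 ]
t=41.20 tcp [ 0.4648 -0.1013  0.1795] yaw -1.6 tilt 0.08 w 0.0856 F [ 0.7  0.4 -0.5]
 shift(units) [ 5.117 -1.247 -0.931] turn dyaw 0.1 -> rx -0.000 total (0.0 rows)
 shift after turn [ 5.117 -1.25  -0.926]
```

View pics/w20.png

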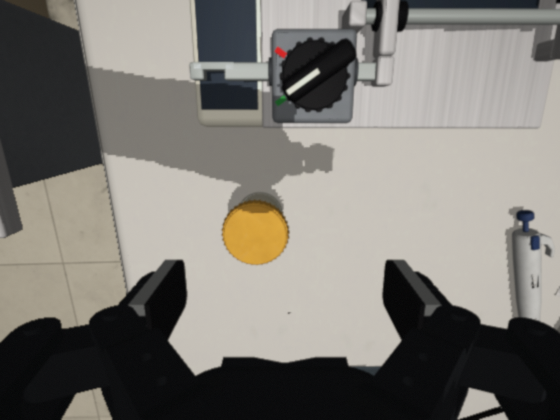

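View pics/s20z.png

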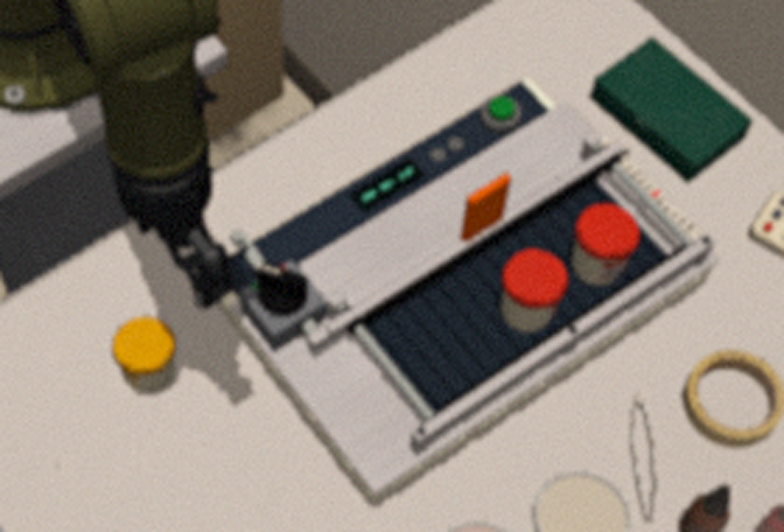

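Call:
jog_arm:
  series:
    - [0,-0.6,-0.5,0,0,0]
    - [0.5,-0.65,-0.43,0,0,0]
    - [0.9,0,0,0,0,0]
    - [1,0,0,0,0,0]
    - [1,0,0,0,0,0]
    - [0.9,0,0,0,0,0]
    - [0.6,0,0,0,0,0]
    - [0.17,0,0,0,0,0]
    - [0,0,0,0,0,0]

```text
clock: 42.38
tool_pos: [0.4363, -0.1372, 0.0271]
tool_rot: [[0.0, 0.025, 1.0], [0.0, 1.0, -0.025], [-1.0, 0.0, 0.0]]
ft_force: [-0.8, -0.2, 1.1]
gripper_width: 0.0858
```

Call:
jog_arm:
  series:
    - [0,0,0,0,0,0]
    - [0,0,0,0,0,0]
    - [0,0,0,0,0,0]
    - [0,0,0,0,0,0]
  claw: 0

```text
clock: 42.88
tool_pos: [0.4369, -0.1382, 0.0283]
tool_rot: [[0.002, 0.026, 1.0], [-0.001, 1.0, -0.026], [-1.0, -0.001, 0.002]]
ft_force: [0.0, 1.6, 5.0]
gripper_width: 0.0577
```

Call:
jog_arm:
  series:
    - [-0.3,0,0,0,0,0]
    - [-0.8,0,0,0,0,0]
    - [-1,0,0.2,0,0,0]
    - [-1,0,0.6,0,0,0]
    - [-1,0,0.9,0,0,0]
    - [-1,0.1,1,0,0,0]
    - [0,0.3,1,0,0,0]
    - [0,0.6,1,0,0,0]
    - [0,0.9,0.8,0,0,0]
    - [0,1,0.5,0,0,0]
    - [0,1,0.2,0,0,0]
    - [0,1,0,0,0,0]

```text
clock: 44.38
tool_pos: [0.6255, 0.005, 0.1799]
tool_rot: [[-0.0, 0.026, 1.0], [0.0, 1.0, -0.026], [-1.0, 0.0, -0.0]]
ft_force: [0.2, -0.8, -2.0]
gripper_width: 0.058
```

Call:
jog_arm:
  series:
    - [0,0.6,0,0,0,0]
    - [0,0.3,0,0,0,0]
    - [0,0,0,0,0,0]

```text
clock: 44.75
tool_pos: [0.6261, 0.0309, 0.1799]
tool_rot: [[-0.0, 0.026, 1.0], [-0.001, 1.0, -0.026], [-1.0, -0.001, 0.0]]
ft_force: [0.9, 0.5, -1.6]
gripper_width: 0.0581
```

```bash
python3 - <<'E'
from m import *
c=snap('wrist','w21')
plan([0.626,0.101,0.085],-1.5)
E
```

```text
t=44.80 tcp [0.6261 0.0299 0.1798] yaw -1.6 tilt 0.06 w 0.0581 F [ 0.4  0.1 -1.2]
 shift(units) [ 3.157  2.373 -0.069] turn dyaw 0.1 -> rx -0.000 total (0.0 rows)
 shift after turn [ 3.16   2.369 -0.067]
```

View pics/w21.png

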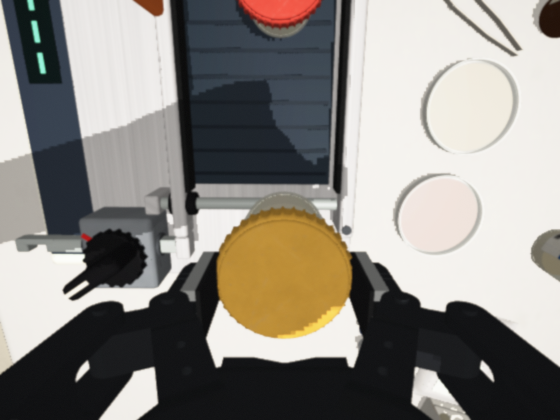

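Call:
jog_arm:
  series:
    - [0,0.6,0,0,0,0]
    - [0,0.9,-0.03,0,0,0]
    - [0,0.85,-0.03,0,0,0]
    - [0.5,0,0,0,0,0]
    - [0.9,0,0,0,0,0]
    - [0.9,0,0,0,0,0]
    - [0.6,0,0,0,0,0]
    - [0.15,0,0,0,0,0]
    - [0,0,0,0,0,0]

```text
clock: 45.92
tool_pos: [0.6265, 0.1016, 0.0886]
tool_rot: [[0.0, 0.026, 1.0], [0.0, 1.0, -0.026], [-1.0, 0.0, 0.0]]
ft_force: [-0.2, -0.5, -1.5]
gripper_width: 0.0578
```

Call:
jog_arm:
  series:
    - [0.08,0,0,0,0,0]
    - [0.06,0,0,0,0,0]
    - [0,0,0,0,0,0]

```text
clock: 46.3
tool_pos: [0.6265, 0.1017, 0.0845]
tool_rot: [[0.001, 0.026, 1.0], [-0.0, 1.0, -0.026], [-1.0, -0.0, 0.001]]
ft_force: [-0.0, -0.2, -0.8]
gripper_width: 0.0576
```

Call:
jog_arm:
  series:
    - [0.06,0,0,0,0,0]
    - [0,0,0,0,0,0]

```text
clock: 46.55
tool_pos: [0.6265, 0.1018, 0.0844]
tool_rot: [[0.001, 0.026, 1.0], [-0.001, 1.0, -0.026], [-1.0, -0.001, 0.001]]
ft_force: [-3.4, -1.3, 8.5]
gripper_width: 0.0582
```

Call:
jog_arm:
  series:
    - [0,0,0,0,0,0]
    - [0,0,0,0,0,0]
    - [0,0,0,0,0,0]
    - [-0.3,0,0,0,0,0]
    - [-0.9,0,0,0,0,0]
    - [-1,0,0,0,0,0]
    - [-1,0,0,0,0,0]
    - [-1,0,-0.3,0,0,0]
    - [0,0.3,-0.8,0,0,0]
    - [0,0.4,-1,0,0,0]
    - [0,0.4,-1,0,0,0]
    - [0,0,0,0,0,0]
  claw: 0.9

```text
clock: 48.05
tool_pos: [0.5325, 0.139, 0.2094]
tool_rot: [[0.001, 0.022, 1.0], [-0.001, 1.0, -0.022], [-1.0, -0.001, 0.001]]
ft_force: [0.3, -0.5, 0.6]
gripper_width: 0.0769
```

```bash
python3 - <<'E'
from m import *
c=snap('wrist','w22')
plan([0.505,0.189,0.1],-1.5)
c=snap('side','s22')
im=c['frame'][100:290,170:450,::-1]; cv2.imwrite('pics/s22z.png',cv2.resize(im,None,fx=2.8,fy=2.8,interpolation=cv2.INTER_CUBIC))
E
```

```text
t=48.10 tcp [0.5339 0.1376 0.2092] yaw -1.4 tilt 0.13 w 0.0766 F [ 0.5 -0.9  0.6]
 shift(units) [ 3.637  1.694 -1.012] turn dyaw -0.1 -> rx 0.001 total (0.0 rows)
 shift after turn [ 3.641  1.688 -1.008]
```

View pics/w22.png

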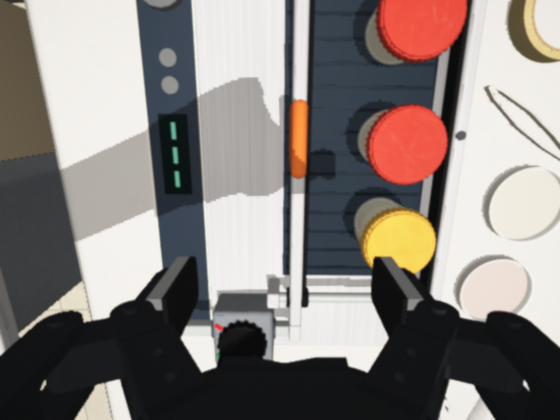

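View pics/s22z.png

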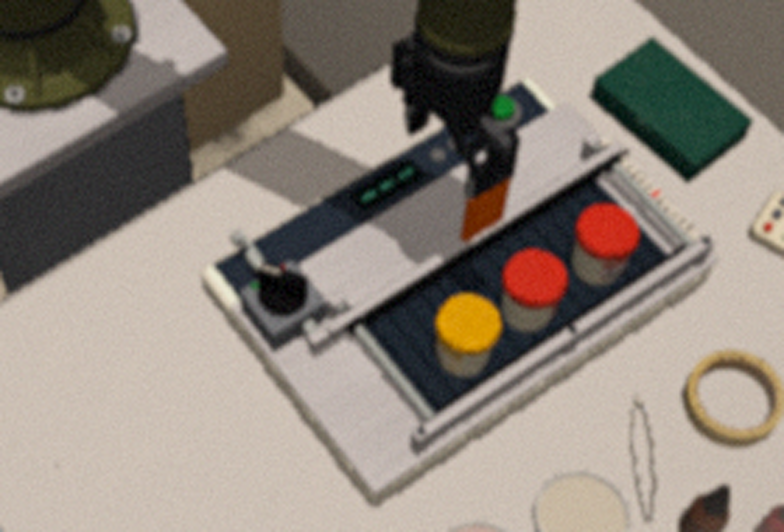

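Call:
jog_arm:
  series:
    - [0,0.5,-0.5,0,0,0]
    - [0,0.7,-0.6,0,0,0]
    - [0,0.5,-0.1,0,0,0]
    - [0.6,0,0,0,0,0]
    - [0.8,0,0,0,0,0]
    - [0.8,0,0,0,0,0]
    - [0.8,0,0,0,0,0]
    - [0.8,0,0,0,0,0]
    - [0.3,0,0,0,0,0]
    - [0,0,0,0,0,0]
  claw: 0

```text
clock: 49.4
tool_pos: [0.499, 0.1887, 0.0844]
tool_rot: [[-0.002, 0.026, 1.0], [-0.0, 1.0, -0.026], [-1.0, -0.0, -0.002]]
ft_force: [-0.3, 0.6, 0.6]
gripper_width: 0.0002
```

```bash
python3 - <<'E'
from m import *
c=snap('wrist','w23')
plan([0.510,0.189,0.085],-1.5)
E
```

```text
t=49.45 tcp [0.4996 0.1889 0.0851] yaw -1.5 tilt 0.01 w -0.0002 F [-0.1  0.4  0.1]
 shift(units) [0.004 0.012 0.348] turn dyaw -0.0 -> rx 0.000 total (0.0 rows)
 shift after turn [0.004 0.012 0.348]
```

View pics/w23.png

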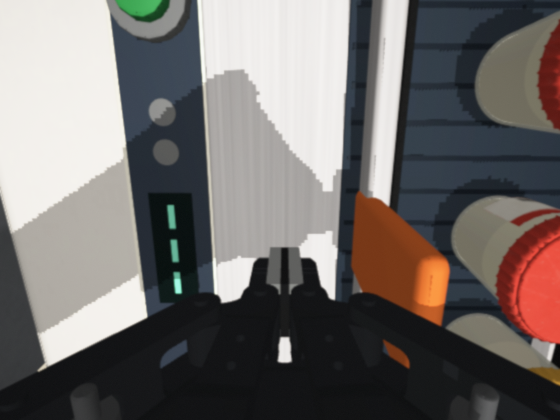

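Call:
jog_arm:
  series:
    - [-0.6,0,0,0,0,0]
    - [0,0,0.3,0,0,0]
    - [0,0,0.3,0,0,0]
    - [0,0,0,0,0,0]

```text
clock: 49.95
tool_pos: [0.5182, 0.1882, 0.1031]
tool_rot: [[-0.0, 0.027, 1.0], [0.0, 1.0, -0.027], [-1.0, 0.0, -0.0]]
ft_force: [-1.3, 0.3, -0.6]
gripper_width: -0.0001
```

Call:
jog_arm:
  series:
    - [0,0,0.1,0,0,0]
    - [0,0,0.1,0,0,0]
    - [0,0,0,0,0,0]

```text
clock: 50.32
tool_pos: [0.5234, 0.1884, 0.1031]
tool_rot: [[-0.0, 0.026, 1.0], [0.0, 1.0, -0.026], [-1.0, -0.0, -0.0]]
ft_force: [-0.4, 0.5, 0.3]
gripper_width: 0.0004
```

Call:
jog_arm:
  series:
    - [0,0,0.1,0,0,0]
    - [0,0,0.1,0,0,0]
    - [0,0,0,0,0,0]

```text
clock: 50.7
tool_pos: [0.5273, 0.1883, 0.1031]
tool_rot: [[-0.004, 0.025, 1.0], [-0.001, 1.0, -0.025], [-1.0, -0.001, -0.004]]
ft_force: [-6.3, -0.6, 3.6]
gripper_width: 0.0001
```

Call:
jog_arm:
  series:
    - [0,0,0.1,0,0,0]
    - [0,0,0.1,0,0,0]
    - [0,0,0,0,0,0]

```text
clock: 51.08
tool_pos: [0.5333, 0.1881, 0.1032]
tool_rot: [[-0.004, 0.025, 1.0], [-0.001, 1.0, -0.025], [-1.0, -0.002, -0.004]]
ft_force: [-6.3, -0.9, 4.2]
gripper_width: -0.0001
```

Call:
jog_arm:
  series:
    - [0,0,0.1,0,0,0]
    - [0,0,0.1,0,0,0]
    - [0,0,0,0,0,0]
    - [0,0,0.1,0,0,0]
    - [0,0,0.1,0,0,0]
    - [0,0,0,0,0,0]
    - [0,0,0.1,0,0,0]
    - [0,0,0.1,0,0,0]
    - [0,0,0,0,0,0]
    - [0,0,0.1,0,0,0]
    - [0,0,0.1,0,0,0]
    - [0,0,0,0,0,0]

```text
clock: 52.58
tool_pos: [0.5573, 0.1873, 0.1031]
tool_rot: [[-0.004, 0.026, 1.0], [-0.002, 1.0, -0.026], [-1.0, -0.002, -0.004]]
ft_force: [-6.1, -1.5, 3.4]
gripper_width: -0.0003
```

```bash
python3 - <<'E'
from m import *
c=snap('wrist','w24')
c=snap('side','s24')
im=c['frame'][100:250,290:490,::-1]; cv2.imwrite('pics/s24z.png',cv2.resize(im,None,fx=4,fy=4,interpolation=cv2.INTER_CUBIC))
E
```

```text
(no output)
```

View pics/w24.png

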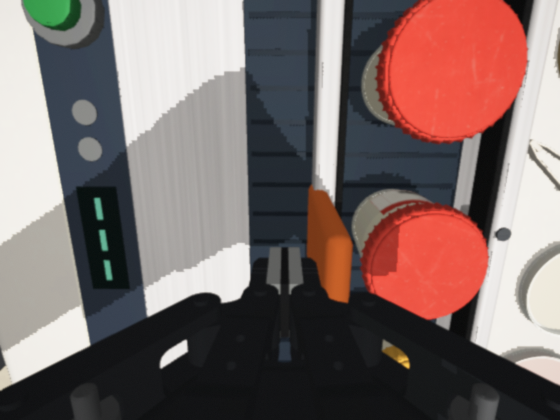

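View pics/s24z.png

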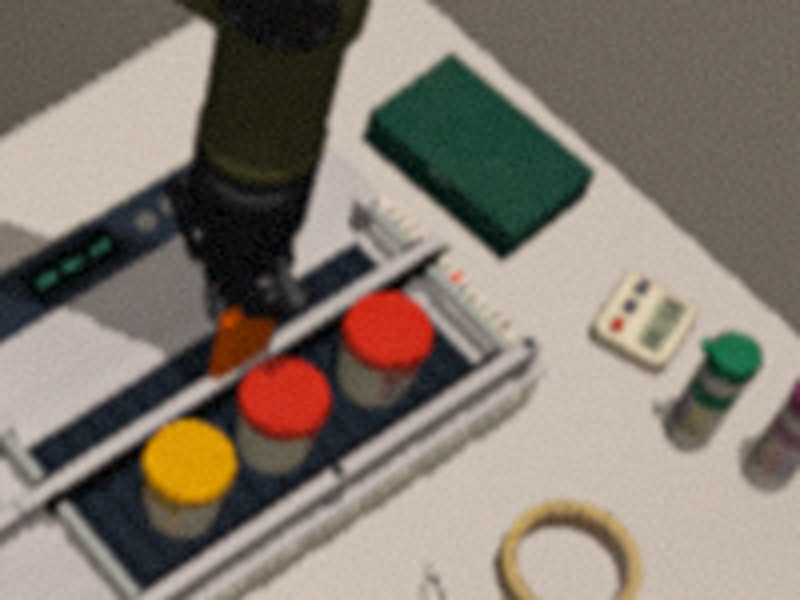

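Call:
jog_arm:
  series:
    - [0,0,0.1,0,0,0]
    - [0,0,0.1,0,0,0]
    - [0,0,0,0,0,0]
    - [0,0,0.1,0,0,0]
    - [0,0,0.1,0,0,0]
    - [0,0,0,0,0,0]
    - [0,0,0.1,0,0,0]
    - [0,0,0,0,0,0]

```text
clock: 53.68
tool_pos: [0.571, 0.1869, 0.1031]
tool_rot: [[-0.007, 0.025, 1.0], [-0.002, 1.0, -0.025], [-1.0, -0.003, -0.007]]
ft_force: [-9.4, -2.3, 6.3]
gripper_width: -0.0
```

```bash
python3 - <<'E'
from m import *
c=snap('side','s25')
im=c['frame'][140:215,380:480,::-1]; cv2.imwrite('pics/s25z.png',cv2.resize(im,None,fx=8,fy=8,interpolation=cv2.INTER_CUBIC))
a=load('side0')['frame'][140:215,380:480,::-1]; cv2.imwrite('pics/s0y.png',cv2.resize(a,None,fx=8,fy=8,interpolation=cv2.INTER_CUBIC))
im=c['frame'][100:250,290:490,::-1]; cv2.imwrite('pics/s25y.png',cv2.resize(im,None,fx=4,fy=4,interpolation=cv2.INTER_CUBIC))
E
```

```text
(no output)
```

View pics/s25z.png

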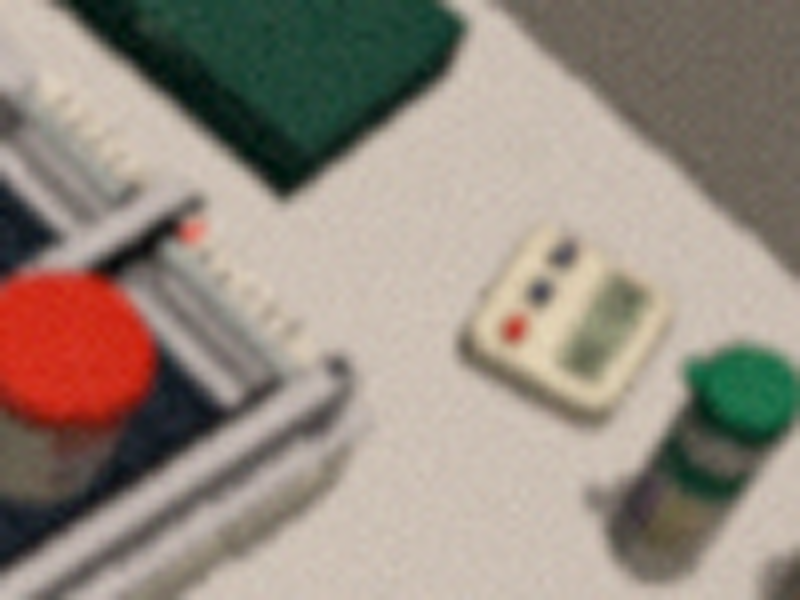

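View pics/s0y.png

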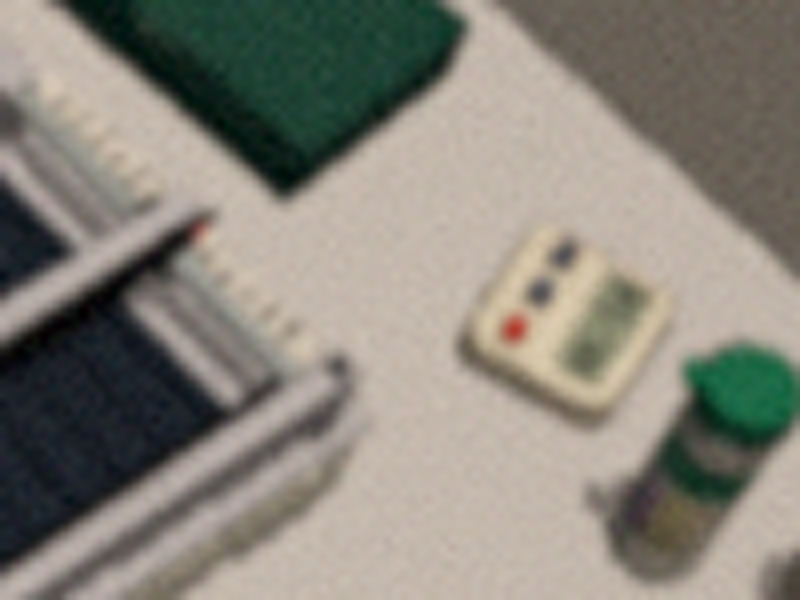

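View pics/s25y.png

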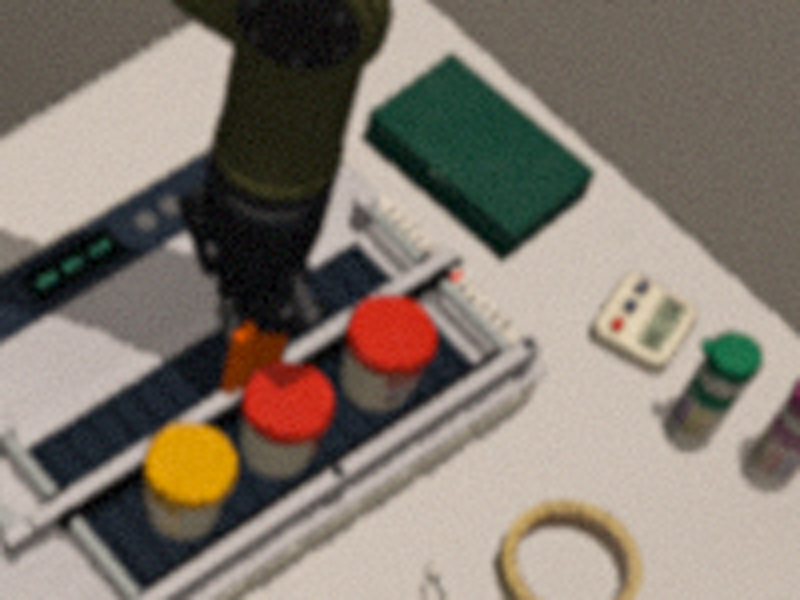

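Call:
jog_arm:
  series:
    - [0,0,0.1,0,0,0]
    - [0,0,0,0,0,0]
    - [0,0,0.1,0,0,0]
    - [0,0,0,0,0,0]

```text
clock: 54.22
tool_pos: [0.5769, 0.1867, 0.1032]
tool_rot: [[-0.007, 0.025, 1.0], [-0.003, 1.0, -0.025], [-1.0, -0.003, -0.007]]
ft_force: [-9.9, -3.3, 7.0]
gripper_width: 0.0001
```

```bash
python3 - <<'E'
from m import *
def sub(f):
    c=load(f); return cv2.cvtColor(c['frame'],cv2.COLOR_RGB2GRAY)
c=snap('side','s26')
a=np.vstack([cv2.resize(load(f)['frame'][150:185,385:430,::-1],None,fx=8,fy=8,interpolation=cv2.INTER_CUBIC) for f in('side0','s26')])
cv2.imwrite('pics/cmp26.png',a)
# px per mm along shaker x near the pointer
p=np.array([.6,.37,.075]);print(proj(c,p+[.01,0,0])-proj(c,p))
E
```

```text
[2.44414047 2.36150302]
```

View pics/cmp26.png

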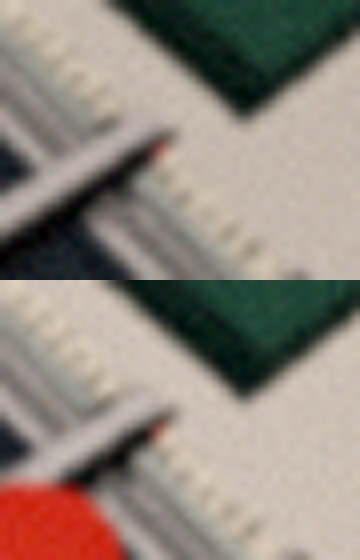

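Call:
jog_arm:
  series:
    - [0,0,-0.5,0,0,0]
    - [-0.9,0,-0.3,0,0,0]
    - [-1,0,0,0,0,0]
    - [-1,0.5,0,0,0,0]
    - [-1,0.8,0.3,0,0,0]
    - [0,1,0.5,0,0,0]
    - [0,1,0.5,0,0,0]
    - [0,0.8,0.4,0,0,0]
    - [0,0,0,0,0,0]

```text
clock: 55.4
tool_pos: [0.6097, 0.3117, 0.2196]
tool_rot: [[-0.001, 0.023, 1.0], [0.002, 1.0, -0.023], [-1.0, 0.002, -0.001]]
ft_force: [0.2, 0.4, 0.2]
gripper_width: 0.0
```

```bash
python3 - <<'E'
from m import *
c=snap('wrist','w27');plan([.6,.3,.2],-1.5)
E
```

```text
t=55.45 tcp [0.6098 0.3101 0.2198] yaw -1.4 tilt 0.05 w 0.0002 F [ 0.2 -0.6 -0.3]
 shift(units) [ 0.661 -0.344 -0.317] turn dyaw -0.1 -> rx 0.001 total (0.0 rows)
 shift after turn [ 0.661 -0.344 -0.317]
```

View pics/w27.png

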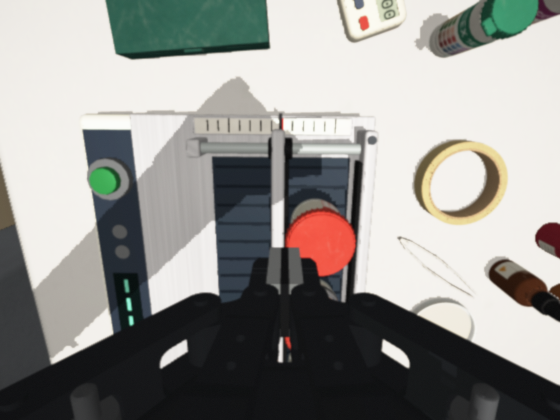

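```bash
python3 - <<'E'
from m import *
c=load('w27')
im=c['frame'][105:165,240:320,::-1]; cv2.imwrite('pics/w27z.png',cv2.resize(im,None,fx=10,fy=10,interpolation=cv2.INTER_CUBIC))
E
```

```text
(no output)
```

View pics/w27z.png

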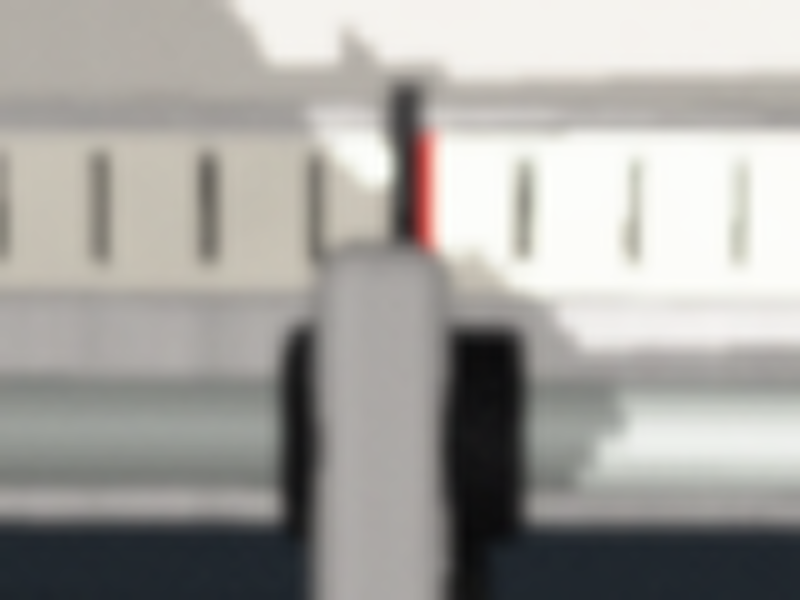

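Call:
jog_arm:
  series:
    - [0,-0.8,-0.5,0,0,0]
    - [0,-1,-0.6,0,0,0]
    - [0,-1,-0.6,0,0,0]
    - [0,-0.8,-0.2,0,0,0]
    - [0,-0.5,0,0,0,0]
    - [0.9,0,0,0,0,0]
    - [1,0,0,0,0,0]
    - [1,0,0,0,0,0]
    - [0.9,0,0,0,0,0]
    - [0,0,0,0,0,0]

```text
clock: 56.7
tool_pos: [0.5489, 0.1867, 0.1043]
tool_rot: [[-0.004, 0.026, 1.0], [-0.001, 1.0, -0.026], [-1.0, -0.001, -0.004]]
ft_force: [-0.7, -0.1, 0.2]
gripper_width: -0.0002
```

```bash
python3 - <<'E'
from m import *
plan([.573,.188,.103],-1.5)
E
```

```text
t=56.70 tcp [0.5489 0.1867 0.1043] yaw -1.5 tilt 0.24 w -0.0002 F [-0.7 -0.1  0.2]
 shift(units) [0.041 0.065 0.803] turn dyaw 0.0 -> rx -0.000 total (0.0 rows)
 shift after turn [0.045 0.065 0.803]
```

Call:
jog_arm:
  series:
    - [0,0,0.3,0,0,0]
    - [0,0,0.3,0,0,0]
    - [0,0,0.25,0,0,0]
    - [0,0,0,0,0,0]

```text
clock: 57.2
tool_pos: [0.5766, 0.1872, 0.1065]
tool_rot: [[0.0, 0.026, 1.0], [0.001, 1.0, -0.026], [-1.0, 0.001, 0.0]]
ft_force: [-0.4, -1.1, -0.2]
gripper_width: 0.0001
```

Call:
jog_arm:
  series:
    - [0,0,0.1,0,0,0]
    - [0,0,0.03,0,0,0]
    - [0,0,0,0,0,0]

```text
clock: 57.58
tool_pos: [0.5773, 0.1872, 0.1064]
tool_rot: [[-0.004, 0.025, 1.0], [-0.001, 1.0, -0.025], [-1.0, -0.002, -0.004]]
ft_force: [-7.5, -1.3, 6.1]
gripper_width: 0.0
```

Call:
jog_arm:
  series:
    - [0,0,0.04,0,0,0]
    - [0,0,0,0,0,0]

```text
clock: 57.82
tool_pos: [0.5775, 0.1871, 0.1064]
tool_rot: [[-0.006, 0.025, 1.0], [-0.002, 1.0, -0.025], [-1.0, -0.002, -0.006]]
ft_force: [-9.7, -1.3, 7.9]
gripper_width: -0.0001
```

Call:
jog_arm:
  series:
    - [0,0,0.03,0,0,0]
    - [0,0,0,0,0,0]

```text
clock: 58.08
tool_pos: [0.5782, 0.1871, 0.1063]
tool_rot: [[-0.007, 0.025, 1.0], [-0.002, 1.0, -0.025], [-1.0, -0.002, -0.006]]
ft_force: [-10.0, -1.8, 7.8]
gripper_width: -0.0001
```

Back off and look at the pointer again.

Call:
jog_arm:
  series:
    - [0,0,-0.5,0,0,0]
    - [-0.9,0,-0.3,0,0,0]
    - [-1,0,0,0,0,0]
    - [-1,0.5,0,0,0,0]
    - [-0.9,0.8,0.3,0,0,0]
    - [0,1,0.5,0,0,0]
    - [0,1,0.5,0,0,0]
    - [0,0.8,0.2,0,0,0]
    - [0,0,0,0,0,0]

```text
clock: 59.2
tool_pos: [0.6049, 0.3118, 0.2199]
tool_rot: [[-0.001, 0.022, 1.0], [0.002, 1.0, -0.022], [-1.0, 0.002, -0.001]]
ft_force: [-0.3, -0.4, 0.8]
gripper_width: -0.0002
```

```bash
python3 - <<'E'
from m import *
c=snap('wrist','w28')
im=c['frame'][100:170,235:325,::-1]; cv2.imwrite('pics/w28z.png',cv2.resize(im,None,fx=8.5,fy=8.5,interpolation=cv2.INTER_CUBIC))
c=snap('side','s28')
im=c['frame'][100:250,290:490,::-1]; cv2.imwrite('pics/s28z.png',cv2.resize(im,None,fx=4,fy=4,interpolation=cv2.INTER_CUBIC))
plan([.487,-.0115,.2],-57)
E
```

```text
t=59.30 tcp [0.6058 0.3088 0.2201] yaw -1.5 tilt 0.05 w 0.0001 F [-0.1  0.3 -0.8]
 shift(units) [  0.679 -10.775  -3.683] turn dyaw -55.5 -> rx 0.485 total (5.4 rows)
 shift after turn [ 0.671 -9.135  6.798]
```

View pics/w28z.png

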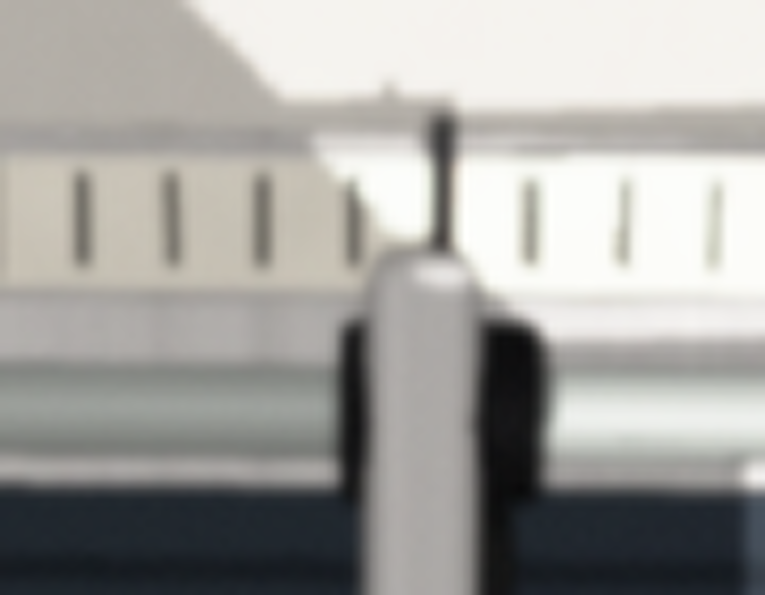

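View pics/s28z.png

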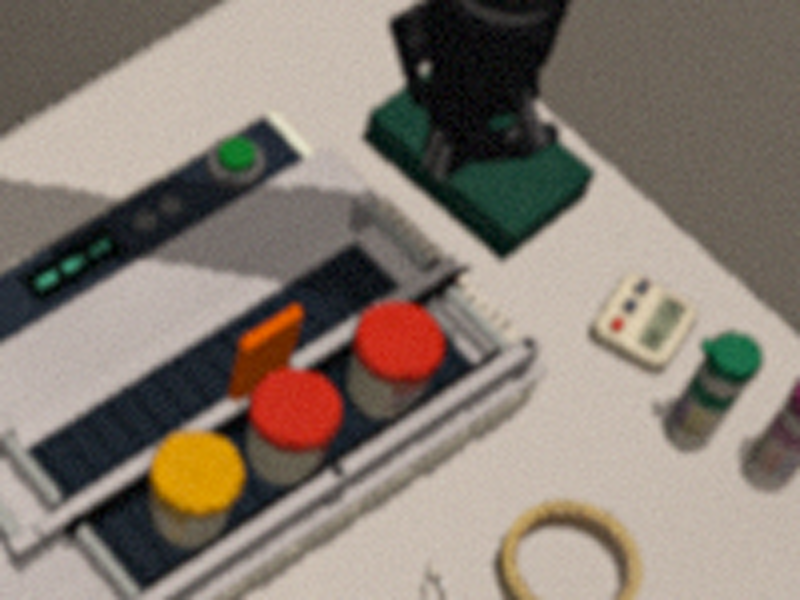

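Call:
jog_arm:
  series:
    - [0,-0.6,-0.2,0,0,0]
    - [0,-1,-0.35,0,0,0]
    - [0,-1,-0.35,0,0,0]
    - [0,-1,-0.35,0,0,0]
    - [0,-1,-0.35,0,0,0]
    - [0,-1,-0.35,0,0,0]
    - [0,-1,-0.35,0,0,0]
    - [0,-1,-0.35,0,0,0]
    - [0,-1,-0.35,0,0,0]
    - [0,-1,-0.35,0,0,0]
    - [0,-1,-0.35,0,0,0]
    - [0,-0.2,0,0,0,0]
  claw: 0.6

```text
clock: 60.8
tool_pos: [0.4855, -0.0154, 0.2204]
tool_rot: [[0.0, 0.032, 0.999], [-0.003, 0.999, -0.032], [-1.0, -0.003, 0.0]]
ft_force: [-0.2, 0.1, -0.7]
gripper_width: 0.0509
```

Call:
jog_arm:
  series:
    - [0,0,0,0.08,0,0]
    - [0,0,0,0.08,0,0]
    - [0,0,0,0.08,0,0]
    - [0,0,0,0.08,0,0]
    - [0,0,0,0.08,0,0]
    - [0,0,0,0.085,0,0]
    - [0,0,0,0,0,0]

```text
clock: 61.68
tool_pos: [0.4866, -0.0113, 0.2204]
tool_rot: [[0.0, 0.838, 0.545], [-0.0, 0.545, -0.838], [-1.0, 0.0, 0.0]]
ft_force: [-0.5, 0.2, -0.6]
gripper_width: 0.051
```

```bash
python3 - <<'E'
from m import *
c=snap('wrist','w29')
plan([.4875,-.0118,.0875],-57)
E
```

```text
t=61.73 tcp [ 0.4866 -0.0114  0.2204] yaw -56.9 tilt 0.03 w 0.0513 F [0.1 0.6 0.7]
 shift(units) [4.429 0.016 0.025] turn dyaw -0.1 -> rx 0.001 total (0.0 rows)
 shift after turn [4.429 0.017 0.027]
```

View pics/w29.png

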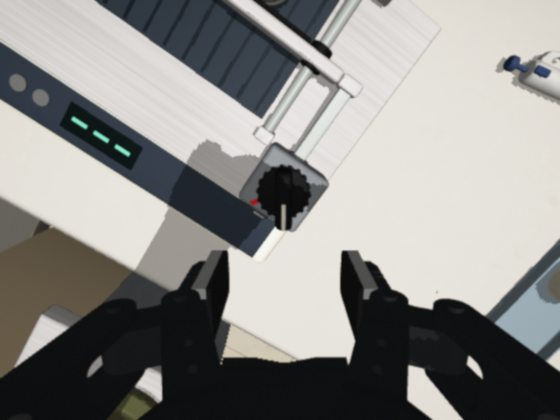

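Wing at (284,205), aligned. Descend and grip, then turn.

Call:
jog_arm:
  series:
    - [0.8,0,0,0,0,0]
    - [0.9,0,0.03,0,0,0]
    - [0.9,0,0,0,0,0]
    - [0.9,0,0,0,0,0]
    - [0.6,0,0,0,0,0]
    - [0.3,0,0,0,0,0]
    - [0,0,0,0,0,0]

```text
clock: 62.6
tool_pos: [0.4871, -0.0124, 0.0882]
tool_rot: [[-0.0, 0.839, 0.544], [0.0, 0.544, -0.839], [-1.0, -0.0, -0.0]]
ft_force: [-0.7, 0.5, -0.7]
gripper_width: 0.0513
```

Call:
jog_arm:
  series:
    - [0,0,0,0,0,0]
    - [0,0,0,0,0,0]
    - [0,0,0,0,0,0]
    - [0,0,0,0,0,0]
  claw: 0

```text
clock: 63.1
tool_pos: [0.4866, -0.0105, 0.0894]
tool_rot: [[-0.001, 0.839, 0.544], [0.002, 0.544, -0.839], [-1.0, -0.0, -0.002]]
ft_force: [-4.1, 4.3, 8.2]
gripper_width: 0.0131
```

Call:
jog_arm:
  series:
    - [0,0,0,0.06,0,0]
    - [0,0,0,0.06,0,0]
    - [0,0,0,0.06,0,0]
    - [0,0,0,0.06,0,0]
    - [0,0,0,0.06,0,0]
    - [0,0,0,0.06,0,0]
    - [0,0,0,0.06,0,0]
    - [0,0,0,0.06,0,0]
    - [0,0,0,0.06,0,0]
    - [0,0,0,0.06,0,0]
    - [0,0,0,0,0,0]

```text
clock: 64.47
tool_pos: [0.4865, -0.0095, 0.0894]
tool_rot: [[-0.001, 0.811, -0.585], [0.003, -0.585, -0.811], [-1.0, -0.003, -0.001]]
ft_force: [-5.5, 6.6, 6.6]
gripper_width: 0.0126
```

```bash
python3 - <<'E'
from m import *
st=ctrl.read_state();print(st['ft_torque'],st['q'].round(1))
plan([.4875,-.0118,.0875],-126)
c=snap('wrist','w30')
im=c['frame'][150:300,180:390,::-1]; im=cv2.convertScaleAbs(im,alpha=2.2); cv2.imwrite('pics/w30z.png',cv2.resize(im,None,fx=3.8,fy=3.8,interpolation=cv2.INTER_CUBIC))
E
```

```text
[ 1.15103538  1.10956176 -0.05678925] [  34.4    6.5  -38.   112.8    4.3   62.2 -131.2]
t=64.47 tcp [ 0.4865 -0.0095  0.0894] yaw -125.8 tilt 0.16 w 0.0126 F [-5.5  6.6  6.6]
 shift(units) [0.064 0.071 0.044] turn dyaw -0.2 -> rx 0.002 total (0.0 rows)
 shift after turn [0.064 0.071 0.044]
```

View pics/w30z.png

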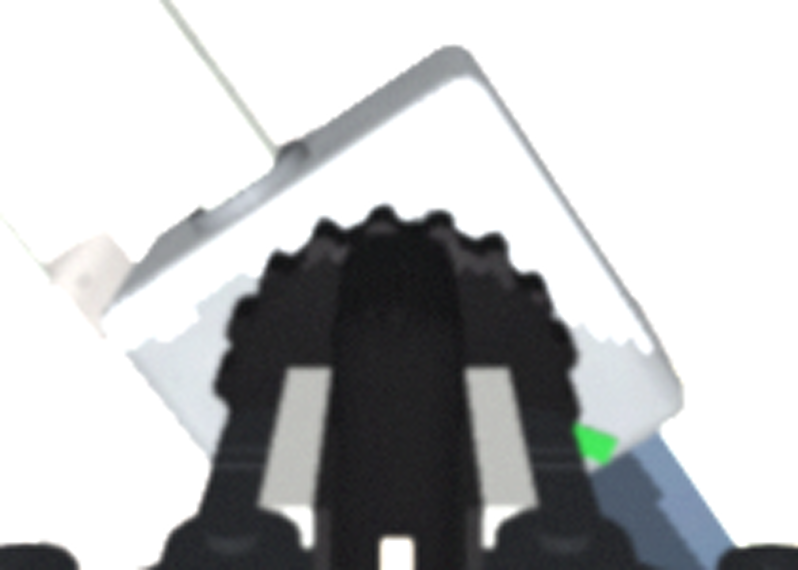

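Call:
jog_arm:
  series:
    - [0,0,0,0.025,0,0]
    - [0,0,0,0.015,0,0]
    - [0,0,0,0,0,0]

```text
clock: 64.9
tool_pos: [0.4865, -0.0095, 0.0894]
tool_rot: [[-0.001, 0.767, -0.641], [0.0, -0.641, -0.767], [-1.0, -0.001, 0.001]]
ft_force: [-5.7, 4.8, 7.5]
gripper_width: 0.0131
```

```bash
python3 - <<'E'
from m import *
st=ctrl.read_state();print(st['ft_torque'])
plan([.43,.32,.2],-1.5)
E
```

```text
[1.03366467 1.15660524 2.04899694]
t=64.90 tcp [ 0.4865 -0.0095  0.0894] yaw -129.9 tilt 0.07 w 0.0131 F [-5.7  4.8  7.5]
 shift(units) [-3.679 -8.495 -7.217] turn dyaw 128.4 -> rx -1.120 total (12.4 rows)
 shift after turn [-3.685 10.931 -2.171]
```

Call:
jog_arm:
  series:
    - [0,0,0,-0.04,0,0]
    - [0,0,0,0,0,0]

```text
clock: 65.15
tool_pos: [0.4865, -0.0095, 0.0894]
tool_rot: [[-0.001, 0.813, -0.583], [0.002, -0.583, -0.813], [-1.0, -0.002, -0.001]]
ft_force: [-5.3, 5.9, 7.5]
gripper_width: 0.013
```

Call:
jog_arm:
  series:
    - [0,0,0,0,0,0]
    - [0,0,0,0,0,0]
    - [0,0,0,0,0,0]
    - [-0.5,0,0,0,0,0]
    - [-0.9,0,0,0,0,0]
    - [-1,0,0,0,0,0]
    - [-1,0,0,0,0,0]
    - [-0.6,0,0,0,0,0]
    - [0,0,0,0,0,0]
  claw: 0.6

```text
clock: 66.28
tool_pos: [0.4881, -0.0125, 0.2098]
tool_rot: [[0.003, 0.811, -0.585], [-0.001, -0.585, -0.811], [-1.0, 0.003, -0.001]]
ft_force: [-0.3, -0.2, 0.2]
gripper_width: 0.051
```

```bash
python3 - <<'E'
from m import *
c=snap('wrist','w31')
im=c['frame'][120:270,180:390,::-1]; im=cv2.convertScaleAbs(im,alpha=1.5); cv2.imwrite('pics/w31z.png',cv2.resize(im,None,fx=3.8,fy=3.8,interpolation=cv2.INTER_CUBIC))
plan([.43,.322,.2],-90)
E
```

```text
t=66.33 tcp [ 0.4872 -0.0125  0.2084] yaw -125.8 tilt 0.04 w 0.0516 F [ 0.3 -0.7 -0.5]
 shift(units) [ 0.275 -8.074 -7.925] turn dyaw 35.8 -> rx -0.313 total (3.5 rows)
 shift after turn [  0.28   -1.907 -11.151]
```

View pics/w31z.png

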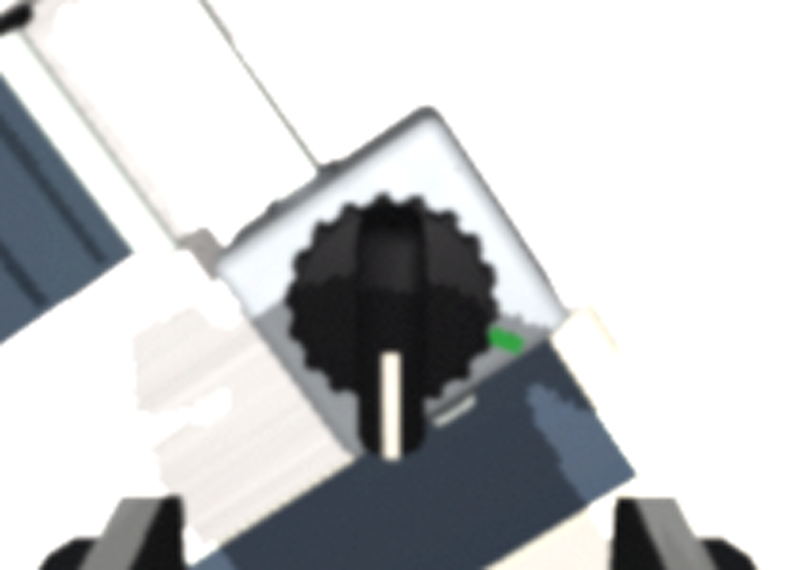

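```bash
python3 - <<'E'
from m import *
for f in('w27','w28','w10'):
    c=load(f)
    for b in blobs(masks(c)['green'],150):
        if b[0][0]<200: print(f,b,onz(c,*b[0],.059).round(4))
plan([.43,.322,.2],-57)
E
```

```text
w27 ([121.0, 10.2], 287, [111, 0, 27, 31]) [0.4684 0.4705 0.059 ]
w27 ([171.0, 15.5], 1047, [145, 0, 55, 39]) [0.5121 0.4653 0.059 ]
w27 ([131.3, 35.7], 627, [116, 15, 32, 39]) [0.4745 0.45   0.059 ]
w27 ([104.3, 180.3], 615, [90, 168, 30, 26]) [0.4278 0.3189 0.059 ]
w28 ([126.1, 10.3], 287, [116, 0, 27, 31]) [0.4681 0.4705 0.059 ]
w28 ([176.6, 15.5], 1052, [150, 0, 56, 40]) [0.5122 0.4654 0.059 ]
w28 ([136.3, 35.6], 628, [121, 14, 33, 40]) [0.4742 0.4501 0.059 ]
w28 ([109.1, 180.3], 609, [95, 168, 29, 26]) [0.4279 0.3188 0.059 ]
w10 ([105.7, 53.6], 740, [90, 39, 32, 30]) [0.4282 0.319  0.059 ]
t=66.33 tcp [ 0.4872 -0.0125  0.2084] yaw -125.8 tilt 0.04 w 0.0516 F [ 0.3 -0.7 -0.5]
 shift(units) [ 0.275 -8.074 -7.925] turn dyaw 68.8 -> rx -0.601 total (6.7 rows)
 shift after turn [  0.28    4.474 -10.391]
```

Call:
jog_arm:
  series:
    - [0,0,0,-0.088,0,0]
    - [0,0,0,-0.088,0,0]
    - [0,0,0,-0.088,0,0]
    - [0,0,0,-0.088,0,0]
    - [0,0,0,-0.088,0,0]
    - [0,0,0,-0.088,0,0]
    - [0,0,0,-0.072,0,0]
    - [0,0,0,0,0,0]
  claw: 0

```text
clock: 67.32
tool_pos: [0.4863, -0.0124, 0.2069]
tool_rot: [[-0.003, 0.84, 0.542], [0.001, 0.542, -0.84], [-1.0, -0.002, -0.002]]
ft_force: [0.0, -0.7, -0.2]
gripper_width: 0.0003
```

```bash
python3 - <<'E'
from m import *
plan([.43,.322,.2],-57)
E
```

```text
t=67.33 tcp [ 0.4863 -0.0124  0.2069] yaw -57.2 tilt 0.15 w 0.0003 F [ 0.  -0.7 -0.2]
 shift(units) [  0.24    4.472 -10.382] turn dyaw 0.2 -> rx -0.001 total (0.0 rows)
 shift after turn [  0.229   4.499 -10.371]
```

Call:
jog_arm:
  series:
    - [0,0.3,-0.7,0,0,0]
    - [0,0.4,-0.96,0,0,0]
    - [0,0.4,-0.96,0,0,0]
    - [0,0.4,-0.96,0,0,0]
    - [0,0.4,-0.96,0,0,0]
    - [0,0.4,-0.96,0,0,0]
    - [0,0.4,-0.96,0,0,0]
    - [0,0.4,-0.96,0,0,0]
    - [0,0.4,-0.96,0,0,0]
    - [0,0.4,-0.96,0,0,0]
    - [0,0.4,-0.96,0,0,0]
    - [0,0,0,0,0,0]

```text
clock: 68.82
tool_pos: [0.4255, 0.3195, 0.2076]
tool_rot: [[-0.002, 0.838, 0.546], [0.001, 0.546, -0.838], [-1.0, -0.001, -0.002]]
ft_force: [-0.1, 0.2, -0.2]
gripper_width: -0.0001
```

```bash
python3 - <<'E'
from m import *
c=snap('wrist','w32')
plan([.428,.319,.05],-57)
print(ctrl.read_state()['q'].round(1))
for b in blobs(masks(c)['green'],150): print(b,onz(c,*b[0],.059).round(4))
E
```

```text
t=68.88 tcp [0.4264 0.3177 0.2075] yaw -57.0 tilt 0.10 w -0.0001 F [0.  0.7 0.8]
 shift(units) [ 5.25e+00  7.60e-02 -5.00e-03] turn dyaw 0.0 -> rx -0.000 total (0.0 rows)
 shift after turn [ 5.25   0.068 -0.009]
[  12.6    9.4  -56.8   98.2    8.    76.8 -102.7]
([181.3, 26.6], 1868, [153, 0, 59, 83]) [0.4939 0.4696 0.059 ]
([139.5, 22.8], 297, [124, 10, 34, 27]) [0.4769 0.501  0.059 ]
([188.0, 69.4], 630, [175, 50, 28, 45]) [0.4669 0.4484 0.059 ]
([286.2, 183.6], 592, [273, 170, 28, 28]) [0.4282 0.319  0.059 ]
```

View pics/w32.png

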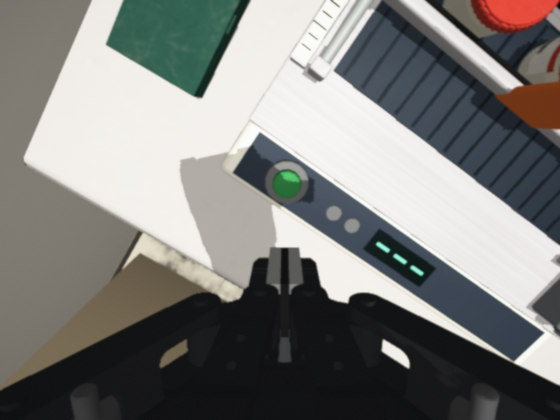

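Call:
jog_arm:
  series:
    - [0.7,0.07,0,0,0,0]
    - [0.9,0,0,0,0,0]
    - [0.9,0,0,0,0,0]
    - [0.9,0,0,0,0,0]
    - [0.8,0,0,0,0,0]
    - [0.6,0,0,0,0,0]
    - [0.4,0,0,0,0,0]
    - [0.2,0,0,0,0,0]
    - [0,0,0,0,0,0]

```text
clock: 70.0
tool_pos: [0.4293, 0.3182, 0.0463]
tool_rot: [[-0.0, 0.839, 0.544], [-0.0, 0.544, -0.839], [-1.0, -0.0, 0.0]]
ft_force: [-0.9, 0.8, -0.5]
gripper_width: -0.0
```

Call:
jog_arm:
  series:
    - [0.12,0,0,0,0,0]
    - [0.08,0,0,0,0,0]
    - [0,0,0,0,0,0]

```text
clock: 70.38
tool_pos: [0.4291, 0.3181, 0.0402]
tool_rot: [[-0.0, 0.839, 0.544], [-0.0, 0.544, -0.839], [-1.0, -0.0, 0.0]]
ft_force: [0.1, -0.1, 0.1]
gripper_width: -0.0002
```

Call:
jog_arm:
  series:
    - [0.1,0,0,0,0,0]
    - [0.1,0,0,0,0,0]
    - [0.1,0,0,0,0,0]
    - [0,0,0,0,0,0]

```text
clock: 70.88
tool_pos: [0.4295, 0.3184, 0.0333]
tool_rot: [[0.001, 0.839, 0.544], [-0.002, 0.544, -0.839], [-1.0, -0.0, 0.002]]
ft_force: [-4.1, -5.2, 19.3]
gripper_width: 0.0
```

```bash
python3 - <<'E'
from m import *
c=snap('wrist','w33')
c=snap('side','s33')
im=c['frame'][100:200,280:410,::-1]; cv2.imwrite('pics/s33z.png',cv2.resize(im,None,fx=6,fy=6,interpolation=cv2.INTER_CUBIC))
print(ctrl.read_state()['ft_force'],ctrl.read_state()['tool_pos'])
E
```

```text
[-5.30391507 -5.40058386 19.43712964] [0.42951028 0.31835782 0.033365  ]
```

View pics/w33.png

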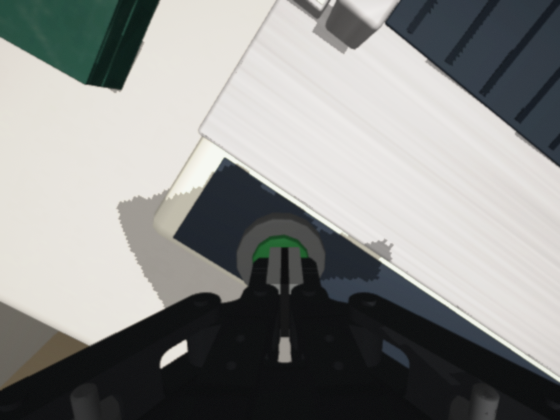

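View pics/s33z.png

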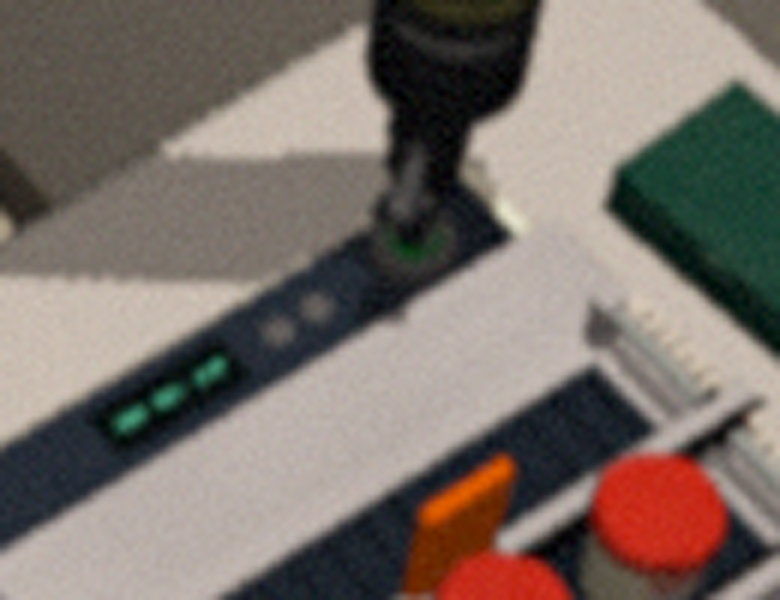

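Call:
jog_arm:
  series:
    - [0.05,0,0,0,0,0]
    - [0,0,0,0,0,0]

```text
clock: 71.22
tool_pos: [0.4296, 0.3184, 0.0332]
tool_rot: [[0.001, 0.839, 0.544], [-0.003, 0.544, -0.839], [-1.0, -0.0, 0.003]]
ft_force: [-8.0, -7.1, 29.1]
gripper_width: 0.0002
```

Call:
jog_arm:
  series:
    - [-0.15,0,0,0,0,0]
    - [0,0,0,0,0,0]

```text
clock: 71.47
tool_pos: [0.4295, 0.3184, 0.0349]
tool_rot: [[0.001, 0.839, 0.544], [0.0, 0.544, -0.839], [-1.0, 0.001, 0.0]]
ft_force: [-0.7, -0.7, 4.4]
gripper_width: -0.0004
```

Call:
jog_arm:
  series:
    - [-0.06,0,0,0,0,0]
    - [0,0,0,0,0,0]

```text
clock: 71.72
tool_pos: [0.4295, 0.3184, 0.0361]
tool_rot: [[0.001, 0.839, 0.544], [0.001, 0.544, -0.839], [-1.0, 0.001, -0.0]]
ft_force: [0.7, 0.4, 2.8]
gripper_width: -0.0001
```

Call:
jog_arm:
  series:
    - [-0.06,0,0,0,0,0]
    - [0,0,0,0,0,0]

```text
clock: 71.97
tool_pos: [0.4295, 0.3184, 0.038]
tool_rot: [[0.001, 0.839, 0.544], [0.001, 0.544, -0.839], [-1.0, 0.001, -0.0]]
ft_force: [1.8, 1.9, 1.5]
gripper_width: -0.0002
```

Call:
jog_arm:
  series:
    - [-0.06,0,0,0,0,0]
    - [0,0,0,0,0,0]

```text
clock: 72.22
tool_pos: [0.4289, 0.3179, 0.0395]
tool_rot: [[-0.0, 0.839, 0.544], [-0.0, 0.544, -0.839], [-1.0, -0.001, 0.0]]
ft_force: [0.6, -0.1, 1.4]
gripper_width: 0.0002
```

Call:
jog_arm:
  series:
    - [-0.6,0,0,0,0,0]
    - [-1,0,0,0,0,0]
    - [-1,0,0,0,0,0]
    - [-1,0,0,0,0,0]
    - [-1,0,0,0,0,0]
    - [-1,0,0,0,0,0]
    - [0,0.6,0,0,0,0]
    - [0,0.9,0,0,0,0]
    - [0,0,0,0,0,0]
    - [0,0,0,0,0,0]

```text
clock: 73.47
tool_pos: [0.4658, 0.3425, 0.2078]
tool_rot: [[-0.001, 0.839, 0.544], [-0.001, 0.544, -0.839], [-1.0, -0.001, -0.0]]
ft_force: [0.2, 0.0, 0.4]
gripper_width: -0.0001
```

```bash
python3 - <<'E'
from m import *
c=snap('side','s34'); snap('wrist','w34')
im=c['frame'][90:360,100:460,::-1]; cv2.imwrite('pics/s34z.png',cv2.resize(im,None,fx=2.2,fy=2.2,interpolation=cv2.INTER_CUBIC))
plan([0,0,0])
E
```

```text
t=73.58 tcp [0.4661 0.3423 0.2079] yaw -57.0 tilt 0.05 w -0.0002 F [-0.1  0.7 -0.4]
 shift(units) [  6.941 -19.24    1.114]
```

View pics/s34z.png

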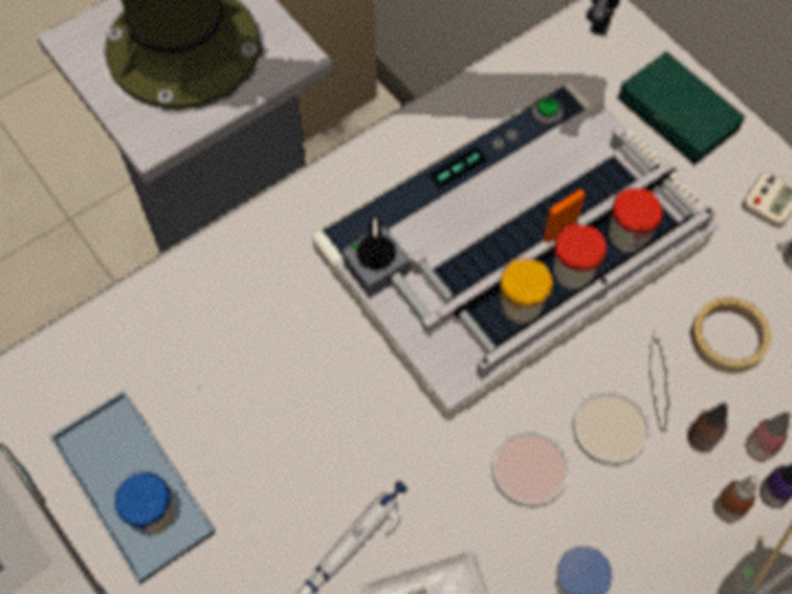

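View pics/w34.png

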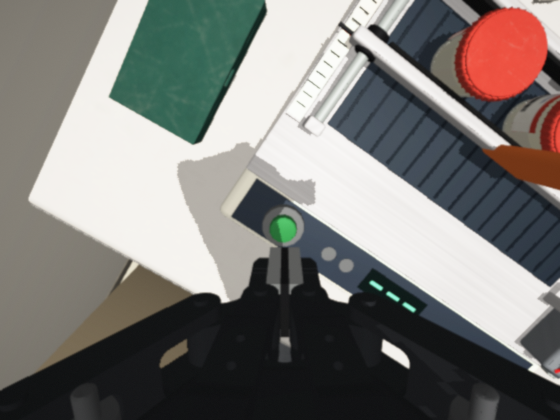

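```bash
python3 -c "
from h import *
print(ctrl.finish_job())"
```

```text
the job is handed in; nothing more can be done
None
```

The changeover is done, and I handed it in at about 74 s of the 210 s allowed. No verdict came back.

What I did, in order:
1. I turned the lock collar anticlockwise to green and drew the bar back to its stop.
2. I stood the one blue-lidded cup from the mat in the tray.
3. I stood the two red cups and the yellow cup in a row on the mat, about 85 mm apart.
4. I tapped the bar up on its push plate until the pointer reached the red mark.
5. I turned the collar clockwise to its stop and pressed the start button.

**Last checks:**
- **Pointer:** in the close wrist view it stood on the red mark to within about 0.2 mm. I took that before locking. After the start press I saw only a wider view, where the pointer still covered the mark.
- **Collar:** it hit its stop hard (about 2 N m), and the wing lay at about -0.60 rad from the shaker's x axis.
- **Start button:** it sprang back over about 6 mm, with roughly 4.4 N near the bottom, so it was fully pressed. It took up to 29 N once bottomed.
- **Cups:** all four were upright in the final side view, and the arm was clear of everything.

**What disagreed or failed:**
- **First grip on the collar:** it missed, because the fingers closed on top of the wing. The fingertips sit about 21 to 24 mm behind the stated TCP. I allowed for that offset afterwards.
- **Cup lids:** the gripper read about 58 mm across them, not the stated 62 mm. No cup slipped.
- **Blue-lidded jar on the bench:** I left it where it was, because it was not on the mat.

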